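# Load power modules into the test fixture and pin its sprung keeper arm

### The arm

A 6-joint arm with a two-finger parallel gripper is mounted at the origin on the work surface. World frame = base frame: x ahead of the robot, y to its left, z up, the work surface at z = 0. Lengths are in m, angles in rad, forces in N, time in s.
With the tool pointing down it reaches from about 0.275 to 0.85 m from the base axis. Payload 5.2 kg.
Tool frame: the origin (TCP) lies at the very end of the fingers, on their centre line; the grasp point (between the pads) lies 19 mm behind it (robot.grip_depth is the distance from the TCP to the grasp point, in m); z points along the fingers, y is the line along which they close (so a half turn about z gives the same grasp; the last joint's range is limited). The gripper opens to 85 mm and grips with 20 to 120 N. Pads are 22 mm wide; open, the fingers measure 114 mm over their backs; the gripper's body (76 mm by 85 mm) begins 54 mm behind the grasp point. The pads swing forward as they close: fully open they stand 13 mm farther back than shut.
Start: joints at [1.04, 0.259, 1.535, -0, 1.348, -0.203], TCP at [0.177, 0.521, 0.231] pointing down, gripper open.
Joint ranges: [-3.14, 3.14], [-0.91, 2.08], [0.19, 2.58], [-1.22, 4.36], [0.22, 2.71], [-3.12, 3.12]. Speed limits (rad/s): [2.57, 2.57, 3.14, 3.14, 3.14, 3.14].

### API

Orientations are given as [roll, pitch, yaw] about the fixed x, y, z axes, in that order (R = Rz(yaw) Ry(pitch) Rx(roll)).
In Python, from rig import robot, optics, spotter gives the robot as it stands.
- The arm moves only by the tool drive_tool, never from a script. Its argument "rows" is a list of rows, each a list of 7 numbers: the turn, a rotation vector about the tool's x, y, z in rad, then the shift along the tool's x, y, z in units of 25 mm (1.0 is 25 mm), then the opening, from -1 (shut) to 1 (fully open). A call has 1 to 20 rows; each row shifts and turns the commanded pose from where the row before left it, along the tool's axes as they then stand; what a row does not reach is not made up. A row lasts 1/8 s, in which the tool goes at most 62.5 mm and 10.7 degrees, less where a joint would pass 70% of its speed; a pose out of reach is approached as far as the arm can. A call is refused whole if a number of a shift passes 1 or a number of a turn 0.188, either way. A call with a gripper value outside its range is refused whole. The fingers move at their own pace and stop on an object; "grip_force" is the grip in N (left out, the last holds). Time passes only in rows, so rows that do not move let the fingers close. It gives the time, the measured TCP pose, the force, the opening and the grip force at its end, in the units of the state.
- robot.read_state(): the state, without advancing time (a new reading comes with each control period).
- optics.capture(name): name is "scene" or "top" or "wrist"; returns the picture (400x640x3 uint8, red, green, blue); there is no depth.
- optics.get_calibration(name): a dict with "K" (3x3 intrinsics, pixels), "extrinsics" (4x4, takes a point from camera to world coordinates); the wrist camera has in their place "hand_eye" (4x4, takes a point from camera to tool coordinates, whose origin is the TCP and whose axes are the flange's). Camera axes: x right, y down, z forward; pixel columns grow to the right and rows downward; lengths in m; the calibration is good to about 2 mm. The wrist camera is an equidistant fisheye: a pixel r from the principal point sees the ray r / f radians off the axis. A picture is of the moment at which its call begins: read the wrist's pose just before it. get_calibration takes no time and is no camera call.
- robot.sign_off(): hands the job in; it is judged then, once.
Trained networks look in the newest picture that a camera, given by its name, has taken for a name from the list of things; names that differ only in an ending like _2 or _b are one class to them, and where a whole thing is asked for, a point or a joint stands for the part that bears it (a point fixed in the world has none). Each returns a list of dicts, best first, with "p" (0 to 1); they miss things now and then, are a little off and sometimes report something else, mostly with a low value. They report only what shows in the picture. A call takes as long as a camera call.
- spotter.spot_in(camera, target): "location" ([x, y, z] in m, in world coordinates, good to about 4 mm: the middle of the surface that is visible of it).
- spotter.outline_of(camera, target): "mask" (400x640 bool, what is visible of it).
- spotter.tip_of(camera, target): "location" ([x, y, z] in m, in world coordinates, good to about 4 mm: a listed point, or the origin of a listed thing).
The state is a dict: "time_s": time; "qpos": joint angles; "qd": joint speeds; "joint_torque": joint torques, N m; "tool_pos": TCP position; "tcp_rot": TCP orientation; "force": force on the tool from outside, world axes, zero at the start; "moment": the same for the moment, N m; "width": opening from 0.0 (shut) to 1.0 (fully open); "grip_force": force on a finger pad.
Only numpy, scipy, OpenCV 4.12 (cv2) and the standard library are available. Lean on these libraries where they do the work, as an engineer would, in place of code of your own. Each camera call takes 0.05 s, during which the arm holds its last target. There are 200 camera calls.

### The job

Swing the hasp off the transport case, open the lid and set every power module that is in it flat into a nest of its own in the test fixture (any nest). Then swing the sprung keeper arm across the modules against its spring and lock it there with the lock pin, pushed fully home through the arm's eye into the lock boss. Leave the empty case shut, with the hasp swung fully back over the catch, and do not disturb the other things on the bench.

Things in the scene. Friction and masses are not known exactly. Their poses are not given: they have to be found in the camera images.
- case: Grey plastic transport case, 150 mm deep (its x) by 224 mm wide (its y), walls 52 mm high and 5 mm thick, fixed to the bench. Origin: centre of its underside; its front, with the hasp, faces its -x; z up. Inside, a foam insert has four pockets 5 mm deep (floor 6 mm above the bench) near x = -38 and +24, y = -50 and +50 mm, with a module in some of them.
- lid (a joint): Lid hinge angle, rad: 0 shut, grows as the lid lifts, 1.8 fully open (just past upright, leaning back). A stiff friction hinge (about 0.3 N m): the lid stays where it is left. The lid is a plate 8 mm thick, hinged on the case's far (+x) rim.
- lid_hinge (a point): On the lid's hinge axis (parallel to the case's y), 75 mm behind the case centre, 52.5 mm above the bench.
- lid_catch (a point): Grip point of the steel catch tongue that juts 32 mm forward from the middle of the lid's front edge: 26 mm wide (along the case's y), 9 mm thick. The point is 22 mm in front of the lid's edge and moves with the lid, 172 mm from the hinge axis. A 14 mm wide hump on the tongue's root goes inside the hasp loop. The lid can be lifted by the tongue, pinched across its 26 mm width.
- hasp (a joint): Hasp angle, rad: 0 upright and over the catch (the crossbar is then above the hump of the catch, and holds the lid down); grows as it swings forward and down off the catch, 1.70 at its stop, hanging out in front. Stays where it is left. The lid must be fully down for it to pass over.
- hasp_hinge (a point): On the hasp's hinge axis (parallel to the case's y), on the case's front face, 83 mm in front of the case centre and 36 mm above the bench.
- hasp_tab (a point): Centre of the hasp's finger tab, 64 mm from the hinge axis; moves with the hasp. The hasp is a steel loop 48 mm wide (two legs and a crossbar centred 41 mm from the hinge); the tab is a plate 24 mm wide (along the case's y), 4 mm thick, standing 30 mm beyond the crossbar.
- fixture: Test fixture: aluminium plate 350 mm (its x) by 100 mm, 12 mm thick, fixed. Origin: centre of its underside; lock boss at -x (robot side), keeper's pivot post at +x. Between them four nests: centres at x = +65, +12, -41, -94 mm, y = 0; floor 12 mm above the bench; 50 mm (x) by 42 mm (y) between black rails and ribs 5 mm high. Pin parked in a black bush at x -150, y +75.
- keeper_pivot (a point): On the keeper's vertical pivot axis, level with the arm's top face, 57 mm above the bench; 140 mm to +x of the fixture's origin.
- keeper (a joint): Angle of the sprung keeper arm about its vertical pivot, rad: 0 at its open stop (swung out to the fixture's -y side), grows as it is swung across the nests, 1.10 when its eye is exactly over the lock boss (end stop at 1.12). A torsion spring drives it back to 0: about 2.3 N at the eye when open, 4 N over the boss.
- keeper_eye (a point): Centre of the round eye at the free end of the keeper, in the arm's top face, 57 mm above the bench; moves with the arm, 280 mm from the pivot axis. The eye is a 14 mm through hole in a 30 mm square, 8 mm thick end. The steel arm is 20 mm wide, 8 mm thick (49 to 57 mm above the bench), with a rubber strip under it down to 44.5 mm.
- boss_mouth (a point): Mouth centre of the lock boss's vertical hole, 39 mm above the bench: a steel block 28 mm square with a 13 mm hole 27 mm deep, 10 mm below the underside of the keeper's eye when that is over it. The park bush is a 26 mm square block, 45 mm high, with a 13 mm through hole.
- lock_pin: Loose steel lock pin, 71 mm long, parked upright at the start. Origin: centre of its tip, z up the pin. Shank 10 mm diameter and 43 mm long, the tip's last 7 mm tapered to 5 mm; above it a knurled knob 22 mm diameter, 28 mm tall, whose underside rests on the park bush (45 mm above the bench), or, when home, on the keeper's eye (tip then 14 mm above the bench). Its tip in the eye can swing the arm.
- module1: Power module 1, may be absent (all modules are alike): green circuit board 46 mm (its x) by 38 mm (its y), 4 mm thick, carrying a black finned heat sink 40 mm by 30 mm; 30 mm high overall, about 0.09 kg. Origin: centre of its underside. Alike either way round (half turn); fits a nest with its x along the fixture's x. Starts in the case.
- module2: Power module 2, may be absent (all modules are alike): green circuit board 46 mm (its x) by 38 mm (its y), 4 mm thick, carrying a black finned heat sink 40 mm by 30 mm; 30 mm high overall, about 0.09 kg. Origin: centre of its underside. Alike either way round (half turn); fits a nest with its x along the fixture's x. Starts in the case.
- module3: Power module 3, may be absent (all modules are alike): green circuit board 46 mm (its x) by 38 mm (its y), 4 mm thick, carrying a black finned heat sink 40 mm by 30 mm; 30 mm high overall, about 0.09 kg. Origin: centre of its underside. Alike either way round (half turn); fits a nest with its x along the fixture's x. Starts in the case.
- module4: Power module 4, may be absent (all modules are alike): green circuit board 46 mm (its x) by 38 mm (its y), 4 mm thick, carrying a black finned heat sink 40 mm by 30 mm; 30 mm high overall, about 0.09 kg. Origin: centre of its underside. Alike either way round (half turn); fits a nest with its x along the fixture's x. Starts in the case.
- screwdriver: Screwdriver, 170 mm long, lying; leave alone.
- solder_spool: Small solder spool, 54 mm diameter, 40 mm high; leave alone.
- flux_jar: Flux jar, 38 mm diameter, 45 mm high; leave alone.
- tweezers: Steel tweezers, 125 mm long, lying; leave alone.
- parts_tray: Shallow black parts tray, 80 by 110 by 18 mm; leave alone.
- cutters: Side cutters, about 125 mm long, lying; leave alone.

How it is judged:
On the way, in this order (a step that is already met when the one before it is completed fails the run):
1. the hasp is off the catch and the lid stands open (value of joint hasp above 0.9 rad and value of joint lid above 1 rad), for 0.2 s.
2. every module lies flat in a nest of its own (y of module1 in the frame of fixture between -0.005 and 0.005 m and z of module1 in the frame of fixture between 0.008 and 0.016 m and angle between each of module1, module2, module3, module4's own z axis and vertical below 0.08 rad and (x of module1 in the frame of fixture between 0.06 and 0.07 m or x of module1 in the frame of fixture between 0.007 and 0.017 m or x of module1 in the frame of fixture between -0.046 and -0.036 m or x of module1 in the frame of fixture between -0.099 and -0.089 m) and y of module2 in the frame of fixture between -0.005 and 0.005 m and z of module2 in the frame of fixture between 0.008 and 0.016 m and (x of module2 in the frame of fixture between 0.06 and 0.07 m or x of module2 in the frame of fixture between 0.007 and 0.017 m or x of module2 in the frame of fixture between -0.046 and -0.036 m or x of module2 in the frame of fixture between -0.099 and -0.089 m) and y of module3 in the frame of fixture between -0.005 and 0.005 m and z of module3 in the frame of fixture between 0.008 and 0.016 m and (x of module3 in the frame of fixture between 0.06 and 0.07 m or x of module3 in the frame of fixture between 0.007 and 0.017 m or x of module3 in the frame of fixture between -0.046 and -0.036 m or x of module3 in the frame of fixture between -0.099 and -0.089 m) and y of module4 in the frame of fixture between -0.005 and 0.005 m and z of module4 in the frame of fixture between 0.008 and 0.016 m and (x of module4 in the frame of fixture between 0.06 and 0.07 m or x of module4 in the frame of fixture between 0.007 and 0.017 m or x of module4 in the frame of fixture between -0.046 and -0.036 m or x of module4 in the frame of fixture between -0.099 and -0.089 m)), for 0.2 s.
3. the keeper arm is across the modules and the lock pin is home through its eye in the boss (all of step 2 and value of joint keeper above 1.06 rad and horizontal distance between lock_pin and boss_mouth below 0.008 m and z of lock_pin in the frame of boss_mouth below -0.021 m and angle between lock_pin's own z axis and vertical below 0.2 rad), for 0.2 s.
At the end, for the whole second after the job is handed in: Every module present lies flat in a nest of its own (within 5 mm of its centre each way); keeper at 1.06 rad or more, lock pin upright through its eye with the tip at least 21 mm down in the boss; lid shut (under 0.05 rad), hasp over its catch (under 0.2 rad) (all of step 3 and value of joint lid below 0.05 rad and value of joint hasp below 0.2 rad); the robot touches nothing.
It fails at once if another thing on the bench is shoved more than 5 cm (distance of any of screwdriver, solder_spool, flux_jar, tweezers, parts_tray, cutters from where it was at the start of the episode above 0.05 m).
Of module1, module2, module3, module4 only 2 to 4 are there at a start; the rules pass over those that are not, and their reading is None.
At some moment in a run one of module1, module2, module3, module4 may be knocked a few centimetres aside while the robot is not near it.
It also fails if it takes over 210 s, if anything falls off the work surface, if the arm or the gripper's body presses on something with over 40 N, if the wrist force passes 120 N, or if a joint passes its speed limit or range.

## Working session

There is one attempt and no reset: what is moved stays moved. The work goes in short steps, Python scripts to look and compute and a tool call to move; the robot and the scene stay as the last step left them, time stands still between calls to the robot, and variables do not carry over. Pictures are saved under pics/ and viewed, at most 14 in all, crops included, and the job is handed in when it is done.

Besides the shell and the picture viewer there is one more tool, called after ">>>" as name(argument=value, ...), one argument or row to a line, values as JSON. drive_tool: Moves the arm, as the interface text tells. Its arguments: {"type":"object","properties":{"rows":{"type":"array","items":{"type":"array","items":{"type":"number"}}},"grip_force":{"type":"number"}},"required":["rows"]}

```bash
ls; mkdir -p pics
cat > h.py <<'E'
import numpy as np, cv2
from scipy.spatial.transform import Rotation as R
from rig import robot, optics, spotter
def st():
    s=robot.read_state(); print({k:np.round(s[k],3).tolist() for k in("time_s","tool_pos","tcp_rot","width","grip_force","force","qpos")}); return s
def tip(c,n,k=1): 
    r=spotter.tip_of(c,n)[:k]; print(c,n,[(np.round(d["location"],4).tolist(),round(d["p"],2)) for d in r]); return r
def spot(c,n,k=1):
    r=spotter.spot_in(c,n)[:k]; print(c,n,'spot',[(np.round(d["location"],4).tolist(),round(d["p"],2)) for d in r]); return r
def save(c,f): cv2.imwrite('pics/'+f,optics.capture(c)[:,:,::-1])
E
python3 - <<'E'
from h import *
st()
save("scene","s0.png"); save("top","t0.png")
for c in("top","scene"):
    print(np.round(optics.get_calibration(c)["K"],1).tolist(),np.round(optics.get_calibration(c)["extrinsics"],3).tolist())
    for n in ["case","lid_hinge","lid_catch","hasp_hinge","hasp_tab","fixture","keeper_pivot","keeper_eye","boss_mouth","lock_pin"]: tip(c,n)
print(optics.get_calibration("wrist"))
E
```

```text
pics
{'time_s': 0.0, 'tool_pos': [0.177, 0.52, 0.23], 'tcp_rot': [-3.14, -0.0, 2.814], 'width': 1.003, 'grip_force': 0.0, 'force': [-0.368, 0.052, 0.378], 'qpos': [1.04, 0.259, 1.536, 0.0, 1.348, -0.203]}
[[423.7, 0.0, 315.0], [0.0, 423.7, 196.5], [0.0, 0.0, 1.0]] [[-0.028, -0.999, 0.035, 0.537], [-0.999, 0.028, 0.014, -0.053], [-0.015, -0.034, -0.999, 1.192], [0.0, 0.0, 0.0, 1.0]]
top case [([0.5338, 0.2346, 0.0007], 0.73)]
top lid_hinge [([0.6057, 0.2568, 0.0521], 0.9)]
top lid_catch [([0.4396, 0.2126, 0.0587], 0.88)]
top hasp_hinge [([0.4469, 0.2198, 0.041], 0.56)]
top hasp_tab [([0.4512, 0.219, 0.1018], 0.46)]
top fixture [([0.5896, -0.1812, 0.0013], 0.74)]
top keeper_pivot [([0.7186, -0.2337, 0.057], 0.79)]
top keeper_eye [([0.4999, -0.4133, 0.0565], 0.83)]
top boss_mouth [([0.4606, -0.1238, 0.0425], 0.86)]
top lock_pin [([0.4825, -0.0506, -0.0001], 0.42)]
[[485.2, 0.0, 321.5], [0.0, 485.2, 194.9], [0.0, 0.0, 1.0]] [[0.002, 0.776, -0.631, 1.304], [1.0, -0.002, 0.0, -0.026], [-0.001, -0.631, -0.776, 0.999], [0.0, 0.0, 0.0, 1.0]]
scene case [([0.5292, 0.2371, -0.0029], 0.63)]
scen
[... 271 characters left out ...]
716, -0.2398, 0.0532], 0.57)]
scene keeper_eye [([0.497, -0.4081, 0.0545], 0.78)]
scene boss_mouth [([0.7149, -0.2376, 0.0521], 0.74)]
scene lock_pin [([0.4865, -0.0474, 0.0015], 0.58)]
{'K': array([[309.70691629,   0.        , 316.13514596],
       [  0.        , 309.70691629, 200.42365831],
       [  0.        ,   0.        ,   1.        ]]), 'hand_eye': array([[-6.06383139e-05, -9.53201181e-01, -3.02336740e-01,
         7.66199849e-02],
       [ 9.99999936e-01,  4.85784438e-05, -3.53722608e-04,
        -8.11747323e-05],
       [ 3.51855856e-04, -3.02336742e-01,  9.53201118e-01,
        -1.42645481e-01],
       [ 0.00000000e+00,  0.00000000e+00,  0.00000000e+00,
         1.00000000e+00]])}
```

View pics/t0.png

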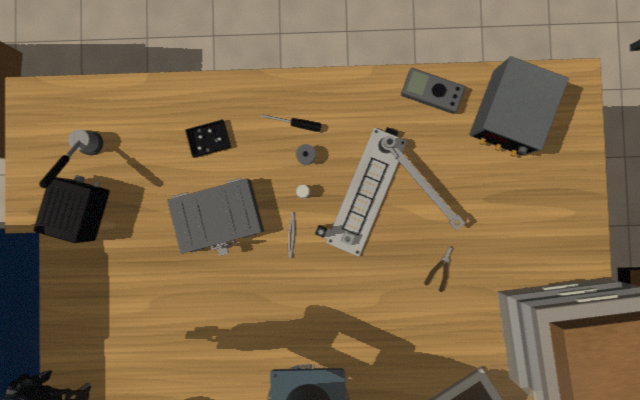

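View pics/s0.png

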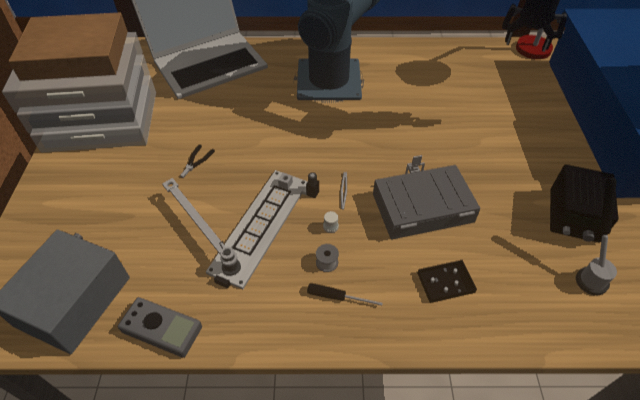

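Top view: case near px (215,215) with hasp at (222,250) upright; fixture near (365,190); keeper from (388,142) to eye (458,222); pin bush at (321,231), tweezers just left of it. I'll write a row planner and start with the hasp.

```bash
cat >> h.py <<'E'
class F:
    def __init__(s,x,y,yaw): s.o=np.array([x,y]); s.yaw=yaw
    def w(s,x,y,z):
        c,n=np.cos(s.yaw),np.sin(s.yaw); return np.array([s.o[0]+c*x-n*y,s.o[1]+n*x+c*y,z])
    def l(s,p):
        c,n=np.cos(s.yaw),np.sin(s.yaw); d=np.array(p[:2])-s.o; return np.array([c*d[0]+n*d[1],-n*d[0]+c*d[1],p[2]])
C=F(.5315,.2375,.257); X=F(.5885,-.180,-.415)
def plan(wps,start=None,per=20):
    """wps: (pos xyz world, yaw, width[, rows_min]); prints rows (tool pointing down, shift taken in the frame at row start)"""
    s=robot.read_state(); p=np.array(s["tool_pos"] if start is None else start[0],float)
    rot=R.from_euler('xyz',s["tcp_rot"]) if start is None else R.from_euler('xyz',[np.pi,0,start[1]])
    rows=[]
    for w in wps:
        tp,ty,wd=np.array(w[0],float),w[1],w[2]; nm=w[3] if len(w)>3 else 1
        tr=R.from_euler('xyz',[np.pi,0,ty]); rv=(rot.inv()*tr).as_rotvec()
        d=rot.inv().apply(tp-p)/.025
        n=max(nm,int(np.ceil(max(np.linalg.norm(d)/1.3,np.abs(d).max()/.95,np.abs(rv).max()/.17))))
        p0=p.copy(); 
        for i in range(n):
            r=np.round((rot.inv()*tr).as_rotvec()/(n-i),3)
            if np.abs(r).max()<.004: r=r*0
            t=np.round(rot.inv().apply(tp-p)/.025/(n-i),2)
            p=p+rot.apply(t*.025); rot=rot*R.from_rotvec(r)
            rows.append([*(r+0.).tolist(),*(t+0.).tolist(),wd])
    for i in range(0,len(rows),per): print(len(rows[i:i+per]),str(rows[i:i+per]).replace(' ',''))
    return p,rot.as_euler('xyz')[2]
E
python3 - <<'E'
from h import *
Y=C.yaw+np.pi
w=[(C.w(-.055,0,.20),Y,-1),(C.w(-.055,0,.092),Y,-1)]
for a in np.arange(-.1,1.51,.2):
    r=.057
    w.append((C.w(-.083-r*np.sin(a)+.002*np.cos(a)+.011,0,.036+r*np.cos(a)+.002*np.sin(a)),Y,-1))
w.append((C.w(-.140,0,.034),Y,-1))
w.append((C.w(-.140,0,.15),Y,-.2))
plan(w)
E
```

```text
20 [[0.0,0.0,-0.034,-0.9,-0.43,0.07,-1],[0.0,0.0,-0.034,-0.88,-0.46,0.07,-1],[0.0,0.0,-0.034,-0.86,-0.49,0.07,-1],[0.0,0.0,-0.034,-0.85,-0.52,0.07,-1],[0.0,0.0,-0.035,-0.83,-0.55,0.07,-1],[0.0,0.0,-0.034,-0.81,-0.58,0.08,-1],[0.0,0.0,-0.035,-0.79,-0.61,0.07,-1],[0.0,0.0,-0.034,-0.77,-0.64,0.08,-1],[0.0,0.0,-0.035,-0.74,-0.66,0.07,-1],[0.0,0.0,-0.034,-0.72,-0.69,0.08,-1],[0.0,0.0,-0.035,-0.7,-0.71,0.07,-1],[0.0,0.0,-0.034,-0.67,-0.73,0.08,-1],[0.0,0.0,-0.035,-0.65,-0.76,0.07,-1],[0.0,0.0,-0.034,-0.62,-0.78,0.08,-1],[0.0,0.0,-0.035,-0.59,-0.8,0.07,-1],[0.0,0.0,-0.034,-0.57,-0.82,0.08,-1],[0.0,0.0,-0.035,-0.53,-0.84,0.07,-1],[0.0,0.0,0.0,0.0,0.0,0.86,-1],[0.0,0.0,0.0,0.0,0.0,0.87,-1],[0.0,0.0,0.0,0.0,0.0,0.86,-1]]
17 [[0.0,0.0,0.0,0.0,0.0,0.87,-1],[0.0,0.0,0.0,0.0,0.0,0.86,-1],[0.0,0.0,0.0,0.37,0.0,-0.02,-1],[0.0,0.0,0.0,0.45,0.0,-0.01,-1],[0.0,0.0,0.0,0.45,0.0,0.07,-1],[0.0,0.0,0.0,0.43,0.0,0.16,-1],[0.0,0.0,0.0,0.38,0.0,0.25,-1],[0.0,0.0,0.0,0.33,0.0,0.31,-1],[0.0,0.0,0.0,0.26,0.0,0.38,-1],[0.0,0.0,0.0,0.18,0.0,0.42,-1],[0.0,0.0,0.0,0.09,0.0,0.44,-1],[0.0,0.0,0.0,0.46,0.0,0.32,-1],[0.0,0.0,0.0,0.0,0.0,-0.93,-0.2],[0.0,0.0,0.0,0.0,0.0,-0.93,-0.2],[0.0,0.0,0.0,0.0,0.0,-0.93,-0.2],[0.0,0.0,0.0,0.0,0.0,-0.92,-0.2],[0.0,0.0,0.0,0.0,0.0,-0.93,-0.2]]
```

>>> drive_tool(
  rows=[
    [0.0, 0.0, -0.034, -0.9, -0.43, 0.07, -1],
    [0.0, 0.0, -0.034, -0.88, -0.46, 0.07, -1],
    [0.0, 0.0, -0.034, -0.86, -0.49, 0.07, -1],
    [0.0, 0.0, -0.034, -0.85, -0.52, 0.07, -1],
    [0.0, 0.0, -0.035, -0.83, -0.55, 0.07, -1],
    [0.0, 0.0, -0.034, -0.81, -0.58, 0.08, -1],
    [0.0, 0.0, -0.035, -0.79, -0.61, 0.07, -1],
    [0.0, 0.0, -0.034, -0.77, -0.64, 0.08, -1],
    [0.0, 0.0, -0.035, -0.74, -0.66, 0.07, -1],
    [0.0, 0.0, -0.034, -0.72, -0.69, 0.08, -1],
    [0.0, 0.0, -0.035, -0.7, -0.71, 0.07, -1],
    [0.0, 0.0, -0.034, -0.67, -0.73, 0.08, -1],
    [0.0, 0.0, -0.035, -0.65, -0.76, 0.07, -1],
    [0.0, 0.0, -0.034, -0.62, -0.78, 0.08, -1],
    [0.0, 0.0, -0.035, -0.59, -0.8, 0.07, -1],
    [0.0, 0.0, -0.034, -0.57, -0.82, 0.08, -1],
    [0.0, 0.0, -0.035, -0.53, -0.84, 0.07, -1],
    [0, 0, 0, 0, 0, 0, -1],
  ],
)

```text
time_s: 3.35
tool_pos: [0.4792, 0.2224, 0.1998]
tcp_rot: [-3.141, -0.0, -2.887]
force: [0.2, -0.2, 0.2]
width: 0.002
grip_force: 0.0
```

Run:
```python
from h import *
s=st(); save("wrist","w0.png"); print(C.l(s["tool_pos"]))
for n in ["lid_catch","hasp_tab","hasp_hinge","lid_hinge"]:
    r=tip("wrist",n); 
    if r: print(C.l(r[0]["location"]).round(4))
```

```text
{'time_s': 3.35, 'tool_pos': [0.479, 0.222, 0.2], 'tcp_rot': [-3.141, -0.0, -2.887], 'width': 0.002, 'grip_force': 0.0, 'force': [0.157, -0.247, 0.249], 'qpos': [0.223, 0.244, 1.635, -0.0, 1.263, -1.602]}
[-0.05442427 -0.00127597  0.19984423]
wrist lid_catch [([0.4412, 0.2132, 0.0581], 0.67)]
[-0.0935 -0.0005  0.0581]
wrist hasp_tab [([0.4487, 0.2161, 0.1006], 0.97)]
[-0.0855  0.0003  0.1006]
wrist hasp_hinge [([0.4512, 0.219, 0.0344], 0.64)]
[-0.0824  0.0025  0.0344]
wrist lid_hinge []
```

View pics/w0.png

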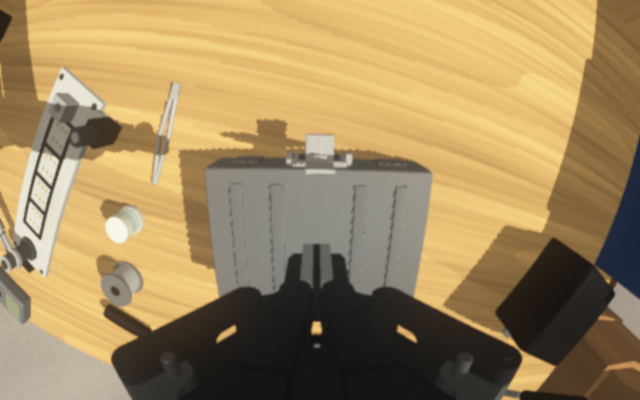

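The wrist view shows the closed fingers (317,270) square over the lid, with the hasp tab at (320,150). It agrees with my case frame to about 3 mm, so I'll push the hasp.

>>> drive_tool(
  rows=[
    [0, 0, 0, 0, 0.0, 0.86, -1],
    [0, 0, 0, 0, 0, 0.87, -1],
    [0, 0, 0, 0, 0, 0.86, -1],
    [0, 0, 0, 0, 0, 0.87, -1],
    [0, 0, 0, 0, 0, 0.86, -1],
    [0, 0, 0, 0.37, 0, -0.02, -1],
    [0, 0, 0, 0.45, 0, -0.01, -1],
    [0, 0, 0, 0.45, 0, 0.07, -1],
    [0, 0, 0, 0.43, 0, 0.16, -1],
    [0, 0, 0, 0.38, 0, 0.25, -1],
    [0, 0, 0, 0.33, 0, 0.31, -1],
    [0, 0, 0, 0.26, 0, 0.38, -1],
    [0, 0, 0, 0.18, 0, 0.42, -1],
    [0, 0, 0, 0.09, 0, 0.44, -1],
    [0, 0, 0, 0.46, 0, 0.32, -1],
    [0, 0, 0, 0, 0, 0, -1],
  ],
)

```text
time_s: 5.6
tool_pos: [0.394, 0.2014, 0.033]
tcp_rot: [3.141, -0.003, -2.884]
force: [0.4, -0.5, 0.5]
width: -0.001
grip_force: 0.0
```

>>> drive_tool(
  rows=[
    [0, 0, 0, 0, 0, -0.93, -0.2],
    [0, 0, 0, 0, 0, -0.93, -0.2],
    [0, 0, 0, 0, 0, -0.93, -0.2],
    [0, 0, 0, 0, 0, -0.92, -0.2],
    [0, 0, 0, -0.8, 0, -0.5, -0.1],
    [0, 0, 0, -0.9, 0, 0, -0.1],
    [0, 0, 0, 0, 0, 0, -0.1],
  ],
)

```text
time_s: 6.48
tool_pos: [0.4386, 0.2129, 0.1398]
tcp_rot: [-3.141, 0.002, -2.885]
force: [-1.0, -1.0, -0.4]
width: 0.452
grip_force: 0.0
```

Run:
```python
from h import *
s=st(); save("wrist","w1.png"); print(C.l(s["tool_pos"]))
for n in ["lid_catch","hasp_tab"]:
    r=tip("wrist",n); 
    if r: print(C.l(r[0]["location"]).round(4))
```

```text
{'time_s': 6.475, 'tool_pos': [0.439, 0.213, 0.14], 'tcp_rot': [-3.141, 0.002, -2.885], 'width': 0.452, 'grip_force': 0.0, 'force': [-0.96, -1.002, -0.392], 'qpos': [0.223, 0.232, 1.813, -0.0, 1.095, -1.605]}
[-0.09610594 -0.00020125  0.13976264]
wrist lid_catch [([0.4398, 0.2157, 0.0567], 0.75)]
[-0.0942  0.0022  0.0567]
wrist hasp_tab [([0.3857, 0.2025, 0.0279], 0.9)]
[-0.1499  0.0032  0.0279]
```

View pics/w1.png

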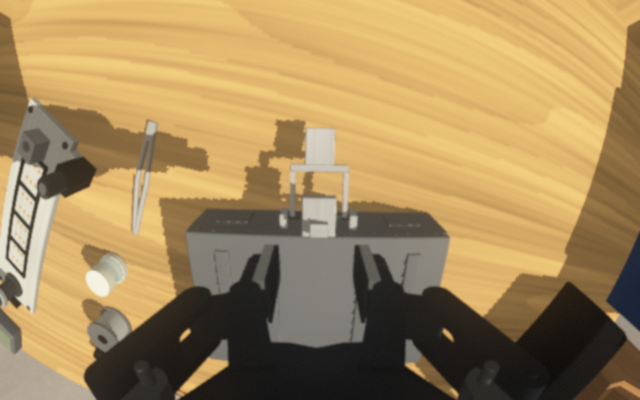

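Hasp hangs out in front (tab at px (320,147)), and the tongue at (319,215) sits between the fingers. Next I'll pinch it and lift.

Run:
```python
from h import *
Y=C.yaw+np.pi
e=plan([(C.w(-.097,.0005,.047),Y,-.1)])
w=[]
for a in np.arange(.1,1.76,.11):
    w.append((C.w(.075-.172*np.cos(a),.0005,.047+.172*np.sin(a)),Y,-1))
plan(w,start=(C.w(-.097,.0005,.047),Y))
```

```text
4 [[0.0,0.0,0.0,-0.02,0.0,0.92,-0.1],[0.0,0.0,0.0,-0.02,0.01,0.92,-0.1],[0.0,0.0,0.0,-0.02,0.0,0.92,-0.1],[0.0,0.0,0.0,-0.01,0.01,0.92,-0.1]]
16 [[0.0,0.0,0.0,-0.03,0.0,-0.69,-1],[0.0,0.0,0.0,-0.12,0.0,-0.74,-1],[0.0,0.0,0.0,-0.2,0.0,-0.73,-1],[0.0,0.0,0.0,-0.28,0.0,-0.71,-1],[0.0,0.0,0.0,-0.35,0.0,-0.67,-1],[0.0,0.0,0.0,-0.42,0.0,-0.62,-1],[0.0,0.0,0.0,-0.49,0.0,-0.58,-1],[0.0,0.0,0.0,-0.55,0.0,-0.52,-1],[0.0,0.0,0.0,-0.61,0.0,-0.45,-1],[0.0,0.0,0.0,-0.65,0.0,-0.39,-1],[0.0,0.0,0.0,-0.69,0.0,-0.31,-1],[0.0,0.0,0.0,-0.72,0.0,-0.24,-1],[0.0,0.0,0.0,-0.74,0.0,-0.15,-1],[0.0,0.0,0.0,-0.75,0.0,-0.07,-1],[0.0,0.0,0.0,-0.76,0.0,0.01,-1],[0.0,0.0,0.0,-0.75,0.0,0.09,-1]]
```

>>> drive_tool(
  rows=[
    [0, 0, 0, -0.02, 0, 0.92, -0.1],
    [0, 0, 0, -0.02, 0.01, 0.92, -0.1],
    [0, 0, 0, -0.02, 0, 0.92, -0.1],
    [0, 0, 0, -0.01, 0.01, 0.92, -0.1],
    [0, 0, 0, 0, 0, 0, -0.1],
    [0, 0, 0, 0, 0, 0, -1],
    [0, 0, 0, 0, 0, 0, -1],
    [0, 0, 0, 0, 0, 0, -1],
    [0, 0, 0, 0, 0, 0, -1],
  ],
  grip_force=30,
)

```text
time_s: 7.75
tool_pos: [0.4377, 0.2145, 0.048]
tcp_rot: [3.14, -0.001, -2.885]
force: [-2.3, 5.2, -2.3]
width: 0.292
grip_force: 30.7
```

>>> drive_tool(
  rows=[
    [0, 0, 0, -0.03, 0, -0.69, -1],
    [0, 0, 0, -0.12, 0, -0.74, -1],
    [0, 0, 0, -0.2, 0, -0.73, -1],
    [0, 0, 0, -0.28, 0, -0.71, -1],
    [0, 0, 0, -0.35, 0, -0.67, -1],
    [0, 0, 0, 0, 0, 0, -1],
  ],
)

```text
time_s: 8.5
tool_pos: [0.4637, 0.2208, 0.1379]
tcp_rot: [3.141, 0.005, -2.885]
force: [0.7, 4.1, -2.2]
width: 0.292
grip_force: 30.7
```

>>> drive_tool(
  rows=[
    [0, 0, 0, -0.42, 0, -0.62, -1],
    [0, 0, 0, -0.49, 0, -0.58, -1],
    [0, 0, 0, -0.55, 0, -0.52, -1],
    [0, 0, 0, -0.61, 0, -0.45, -1],
    [0, 0, 0, -0.65, 0, -0.39, -1],
    [0, 0, 0, -0.69, 0, -0.31, -1],
    [0, 0, 0, -0.72, 0, -0.24, -1],
    [0, 0, 0, -0.74, 0, -0.15, -1],
    [0, 0, 0, -0.75, 0, -0.07, -1],
    [0, 0, 0, -0.76, 0, 0.01, -1],
    [0, 0, 0, -0.75, 0, 0.09, -1],
    [0, 0, 0, 0, 0, 0, -1],
  ],
)

```text
time_s: 10.0
tool_pos: [0.6366, 0.2628, 0.2171]
tcp_rot: [-3.138, 0.002, -2.886]
force: [4.0, -6.7, 2.5]
width: 0.287
grip_force: 29.4
```

>>> drive_tool(
  rows=[
    [0, 0, 0, 0, 0, 0, 0],
    [0, 0, 0, 0, 0, 0, 0],
    [0, 0, 0, 0, 0, -0.9, 0],
    [0, 0, 0, 0, 0, -0.9, 0],
    [0, 0, 0, 0.9, 0, -0.5, 0],
    [0, 0, 0, 0.95, 0, 0, 0],
    [0, 0, 0, 0.95, 0, 0, 0],
    [0, 0, 0, 0.95, 0, 0, 0],
    [0, 0, 0, 0.95, 0, 0, 0],
    [0, 0, 0, 0.95, 0, 0, 0],
    [0, 0, 0, 0, 0, 0, 0],
  ],
)

```text
time_s: 11.38
tool_pos: [0.4965, 0.2293, 0.2745]
tcp_rot: [3.141, 0.0, -2.884]
force: [-1.2, 0.5, -0.1]
width: 0.5
grip_force: 0.0
```

Run:
```python
from h import *
s=st(); print(C.l(s["tool_pos"]))
for c in ("wrist","top","scene"):
  save(c,c+"2.png")
  for n in ["lid_catch","module1"]:
    for d in tip(c,n,6): print(C.l(d["location"]).round(4))
```

```text
{'time_s': 11.375, 'tool_pos': [0.497, 0.229, 0.275], 'tcp_rot': [3.141, 0.0, -2.884], 'width': 0.5, 'grip_force': 0.0, 'force': [-1.185, 0.493, -0.098], 'qpos': [0.229, 0.228, 1.47, 0.0, 1.444, -1.6]}
[-0.03588092  0.0009871   0.27452884]
wrist lid_catch []
wrist module1 [([0.5655, 0.1934, 0.005], 0.94), ([0.5085, 0.1826, 0.0018], 0.77), ([0.5444, 0.2867, 0.0026], 0.75), ([0.7937, 0.0293, -0.0016], 0.55), ([0.3867, 0.2012, 0.0264], 0.2)]
[ 0.0217 -0.0513  0.005 ]
[-0.0362 -0.0473  0.0018]
[0.025  0.0443 0.0026]
[ 0.2007 -0.268  -0.0016]
[-0.1493  0.0017  0.0264]
top lid_catch [([0.6228, 0.2592, 0.2231], 0.57)]
[ 0.0938 -0.0022  0.2231]
top module1 [([0.5501, 0.289, 0.003], 0.7), ([0.5058, 0.1816, 0.0007], 0.62), ([0.5673, 0.1958, 0.0065], 0.52), ([0.6252, 0.2602, 0.2257], 0.45), ([0.7203, -0.2353, 0.0519], 0.43)]
[0.0311 0.0451 0.003 ]
[-0.0391 -0.0475  0.0007]
[ 0.024  -0.0494  0.0065]
[ 0.0964 -0.0019  0.2257]
[ 0.0624 -0.5053  0.0519]
scene lid_catch [([0.6268, 0.2632, 0.2218], 0.69)]
[0.0987 0.0006 0.2218]
scene module1 [([0.5087, 0.1815, 0.007], 0.79), ([0.587, -0.1792, -0.0012], 0.47), ([0.4951, -0.4076, 0.052], 0.41)]
[-0.0363 -0.0484  0.007 ]
[-0.0522 -0.4171 -0.0012]
[-0.1992 -0.6147  0.052 ]
```

View pics/wrist2.png

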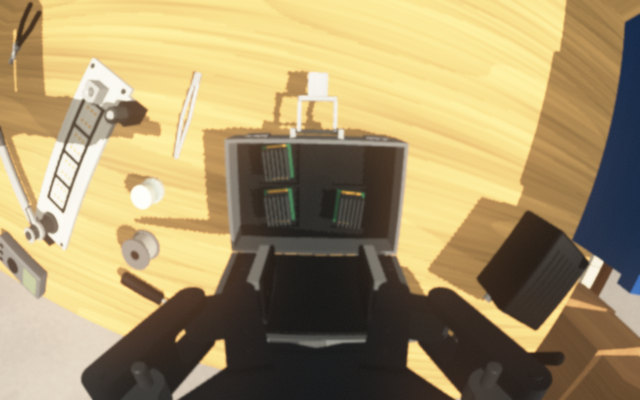

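Wrist picture shows three modules: two on the left (px (278,162), (278,207)) and one at (350,208). The lid is leaning back behind the gripper. I'll move over the left pair for a close look.

```bash
cat >> h.py <<'E'
def ray(px,pose):
    """wrist fisheye px (N,2) -> camera origin and dirs in world"""
    cal=optics.get_calibration("wrist"); K=cal["K"]; H=cal["hand_eye"]
    T=np.eye(4); T[:3,:3]=R.from_euler('xyz',pose["tcp_rot"]).as_matrix(); T[:3,3]=pose["tool_pos"]; T=T@H
    u=(np.atleast_2d(px)-K[:2,2])/K[0,0]; r=np.linalg.norm(u,axis=1,keepdims=True)+1e-9
    d=np.hstack([u/r*np.sin(r),np.cos(r)]); return T[:3,3],d@T[:3,:3].T
def onplane(px,pose,z):
    o,d=ray(px,pose); return o+d*((z-o[2])/d[:,2])[:,None]
def proj(P,pose):
    cal=optics.get_calibration("wrist"); K=cal["K"]; H=cal["hand_eye"]
    T=np.eye(4); T[:3,:3]=R.from_euler('xyz',pose["tcp_rot"]).as_matrix(); T[:3,3]=pose["tool_pos"]; T=T@H
    q=(np.atleast_2d(P)-T[:3,3])@T[:3,:3]; r=np.linalg.norm(q[:,:2],axis=1,keepdims=True); th=np.arctan2(r[:,0],q[:,2])[:,None]
    return q[:,:2]/(r+1e-9)*th*K[0,0]+K[:2,2]
E
python3 - <<'E'
from h import *
Y=C.yaw+np.pi
plan([(C.w(-.015,-.04,.15),Y,.2)])
E
```

```text
6 [[0.0,0.0,0.0,-0.13,-0.27,0.82,0.2],[0.0,0.0,0.0,-0.13,-0.27,0.83,0.2],[0.0,0.0,0.0,-0.13,-0.27,0.82,0.2],[0.0,0.0,0.0,-0.12,-0.27,0.83,0.2],[0.0,0.0,0.0,-0.13,-0.27,0.82,0.2],[0.0,0.0,0.0,-0.12,-0.27,0.83,0.2]]
```

>>> drive_tool(
  rows=[
    [0, 0, 0, -0.13, -0.27, 0.82, 0.2],
    [0, 0, 0, -0.13, -0.27, 0.83, 0.2],
    [0, 0, 0, -0.13, -0.27, 0.82, 0.2],
    [0, 0, 0, -0.12, -0.27, 0.83, 0.2],
    [0, 0, 0, -0.13, -0.27, 0.82, 0.2],
    [0, 0, 0, -0.12, -0.27, 0.83, 0.2],
    [0, 0, 0, 0, 0, 0, 0.2],
  ],
)

```text
time_s: 12.7
tool_pos: [0.526, 0.1943, 0.1485]
tcp_rot: [3.141, -0.004, -2.885]
force: [0.7, 0.3, -0.3]
width: 0.598
grip_force: 0.0
```

Run:
```python
from h import *
s=st(); im=optics.capture("wrist")[:,:,::-1]; cv2.imwrite('pics/w3.png',im)
for k in range(2):
    for d in tip("wrist","module1",4): print(C.l(d["location"]).round(4))
for d in spotter.outline_of("wrist","module1")[:4]:
    m=d["mask"]; v,u=np.nonzero(m); P=onplane(np.c_[u,v].astype(float),s,.036)
    L=np.array([C.l(p) for p in P])[:,:2].astype(np.float32); r=cv2.minAreaRect(L*1000)
    print(round(d["p"],2),[u.min(),u.max(),v.min(),v.max()],np.round(r[0],1),np.round(r[1],1),round(r[2],1))
cv2.imwrite('pics/w3c.png',cv2.resize(im[60:360,140:500],None,fx=2,fy=2))
```

```text
{'time_s': 12.7, 'tool_pos': [0.526, 0.194, 0.149], 'tcp_rot': [3.141, -0.004, -2.885], 'width': 0.598, 'grip_force': 0.0, 'force': [0.724, 0.34, -0.279], 'qpos': [0.155, 0.348, 1.623, -0.0, 1.175, -1.672]}
wrist module1 [([0.5075, 0.1829, 0.0054], 0.81), ([0.5635, 0.1915, 0.0027], 0.63), ([0.5423, 0.289, 0.0035], 0.58)]
[-0.0371 -0.0467  0.0054]
[ 0.0193 -0.0526  0.0027]
[0.0235 0.0471 0.0035]
wrist module1 [([0.5075, 0.1829, 0.0054], 0.81), ([0.5635, 0.1915, 0.0027], 0.63), ([0.5423, 0.289, 0.0035], 0.58)]
[-0.0371 -0.0467  0.0054]
[ 0.0193 -0.0526  0.0027]
[0.0235 0.0471 0.0035]
0.89 [np.int64(379), np.int64(427), np.int64(206), np.int64(260)] [19.4 39.7] [45.1 52.7] 83.2
0.83 [np.int64(285), np.int64(327), np.int64(202), np.int64(257)] [ 16.  -50.3] [53.2 36. ] 6.0
0.63 [np.int64(283), np.int64(327), np.int64(139), np.int64(194)] [-41.5 -50.1] [46.7 34.9] 4.9
```

View pics/w3c.png

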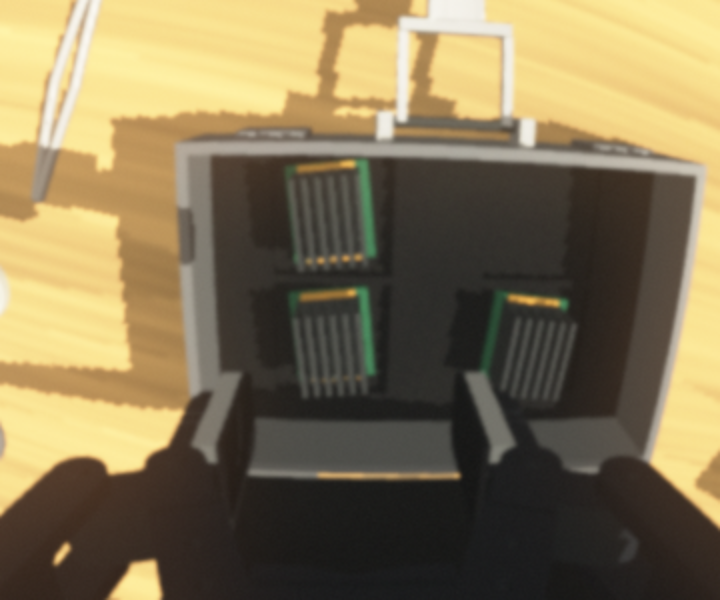

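Crop shows modules A (front edge at crop (287,167)-(369,160)), B ((290,291)-(368,288)) and C ((500,291)-(568,300)), each with slight yaw and fins along the case's x. I'll convert those board corners.

Run:
```python
from h import *
s=robot.read_state()
q={'A':[(287,167),(369,160),(377,257)],'B':[(290,291),(368,288),(375,375)],'C':[(568,300),(500,291),(482,373)]}
for k,v in q.items():
    P=onplane(np.array(v)/2.+[140,60],s,.010); L=np.array([C.l(p) for p in P])[:,:2]
    print(k,(L*1000).round(1).tolist(),'front len',np.linalg.norm(L[1]-L[0])*1e3,'side',np.linalg.norm(L[2]-L[1])*1e3,'ctr',((L[0]+L[2])*500).round(1),'yaw side',np.arctan2(*(L[2]-L[1])[::-1]),'front',np.arctan2(-(L[1]-L[0])[0],(L[1]-L[0])[1]))
```

```text
A [[-56.3, -70.5], [-59.4, -32.8], [-13.1, -28.7]] front len 37.88162123093289 side 46.42224770450201 ctr [-34.7 -49.6] yaw side 0.08861718674218823 front 0.0815921546029953
B [[4.0, -70.6], [2.4, -32.8], [49.2, -28.8]] front len 37.84538643760457 side 46.92908142452103 ctr [ 26.6 -49.7] yaw side 0.08552139316367934 front 0.04138995007845722
C [[8.9, 68.9], [4.0, 32.4], [48.7, 26.7]] front len 36.82146891747154 side 45.11099017586932 ctr [28.8 47.8] yaw side -0.12787427808674254 front 3.0077513260352915
```

Run:
```python
from h import *
Y=C.yaw+np.pi
g=C.w(-.0352,-.0496,0)
plan([(g+[0,0,.10],Y+.085,.2),(g+[0,0,.014],Y+.085,.2)])
```

```text
7 [[0.0,0.001,-0.028,0.27,-0.13,0.68,0.2],[0.0,0.0,-0.028,0.28,-0.12,0.69,0.2],[0.0,0.001,-0.029,0.28,-0.12,0.68,0.2],[0.0,0.0,0.0,0.0,0.0,0.86,0.2],[0.0,0.0,0.0,0.0,0.0,0.86,0.2],[0.0,0.0,0.0,0.0,0.0,0.86,0.2],[0.0,0.0,0.0,0.0,0.0,0.86,0.2]]
```

>>> drive_tool(
  rows=[
    [0, 0.001, -0.028, 0.27, -0.13, 0.68, 0.2],
    [0, 0, -0.028, 0.28, -0.12, 0.69, 0.2],
    [0, 0.001, -0.029, 0.28, -0.12, 0.68, 0.2],
    [0, 0, 0, 0, 0, 0.86, 0.2],
    [0, 0, 0, 0, 0, 0.86, 0.2],
    [0, 0, 0, 0, 0, 0.86, 0.2],
    [0, 0, 0, 0, 0, 0.86, 0.2],
    [0, 0, 0, 0, 0, 0, 0.2],
    [0, 0, 0, 0, 0, 0, -0.6],
    [0, 0, 0, 0, 0, 0, -0.6],
    [0, 0, 0, 0, 0, 0, -0.6],
    [0, 0, 0, 0, 0, 0, -0.6],
  ],
  grip_force=40,
)

```text
time_s: 14.4
tool_pos: [0.5105, 0.1804, 0.0145]
tcp_rot: [-3.141, 0.001, -2.799]
force: [-0.8, 0.3, 7.3]
width: 0.343
grip_force: 41.1
```

>>> drive_tool(
  rows=[
    [0, 0, 0, 0, 0, -0.5, -0.6],
    [0, 0, 0, 0, 0, -0.9, -0.6],
    [0, 0, 0, 0, 0, -0.9, -0.6],
    [0, 0, 0, 0, 0, -0.9, -0.6],
    [0, 0, 0, 0, 0, -0.9, -0.6],
    [0, 0, 0, 0, 0, -0.9, -0.6],
    [0, 0, 0, 0, 0, 0, -0.6],
  ],
)

```text
time_s: 15.28
tool_pos: [0.5108, 0.1804, 0.1403]
tcp_rot: [-3.141, 0.002, -2.799]
force: [0.4, -0.2, -0.5]
width: 0.339
grip_force: 40.2
```

Run:
```python
from h import *
st()
for n in ["fixture","boss_mouth","keeper_pivot","lock_pin"]: tip("wrist",n)
Yf=X.yaw+np.pi
plan([(X.w(-.03,0.0,.16),Yf,-.6)])
```

```text
{'time_s': 15.275, 'tool_pos': [0.511, 0.18, 0.14], 'tcp_rot': [-3.141, 0.002, -2.799], 'width': 0.339, 'grip_force': 40.199, 'force': [0.424, -0.154, -0.525], 'qpos': [0.134, 0.321, 1.685, -0.0, 1.133, -1.779]}
wrist fixture []
wrist boss_mouth [([0.4646, -0.1221, 0.0411], 0.81)]
wrist keeper_pivot []
wrist lock_pin []
15 [[0.0,0.0,0.05,0.18,-0.92,-0.06,-0.6],[0.0,0.0,0.051,0.13,-0.93,-0.06,-0.6],[0.0,0.0,0.05,0.09,-0.93,-0.06,-0.6],[0.0,0.0,0.051,0.04,-0.94,-0.06,-0.6],[0.0,0.0,0.05,-0.01,-0.94,-0.06,-0.6],[0.0,0.0,0.051,-0.06,-0.94,-0.06,-0.6],[0.0,0.0,0.05,-0.1,-0.93,-0.06,-0.6],[0.0,0.0,0.051,-0.15,-0.93,-0.06,-0.6],[0.0,-0.001,0.05,-0.2,-0.92,-0.06,-0.6],[0.0,0.0,0.051,-0.24,-0.91,-0.06,-0.6],[0.0,-0.001,0.05,-0.29,-0.89,-0.06,-0.6],[0.0,0.0,0.051,-0.33,-0.88,-0.06,-0.6],[-0.001,0.0,0.05,-0.37,-0.86,-0.06,-0.6],[0.0,-0.001,0.051,-0.42,-0.84,-0.07,-0.6],[-0.001,0.0,0.05,-0.46,-0.81,-0.06,-0.6]]
```

>>> drive_tool(
  rows=[
    [0, 0, 0.05, 0.18, -0.92, -0.06, -0.6],
    [0, 0, 0.051, 0.13, -0.93, -0.06, -0.6],
    [0, 0, 0.05, 0.09, -0.93, -0.06, -0.6],
    [0, 0, 0.051, 0.04, -0.94, -0.06, -0.6],
    [0, 0, 0.05, -0.01, -0.94, -0.06, -0.6],
    [0, 0, 0.051, -0.06, -0.94, -0.06, -0.6],
    [0, 0, 0.05, -0.1, -0.93, -0.06, -0.6],
    [0, 0, 0.051, -0.15, -0.93, -0.06, -0.6],
    [0, 0, 0.05, -0.2, -0.92, -0.06, -0.6],
    [0, 0, 0.051, -0.24, -0.91, -0.06, -0.6],
    [0, 0, 0.05, -0.29, -0.89, -0.06, -0.6],
    [0, 0, 0.051, -0.33, -0.88, -0.06, -0.6],
    [0, 0, 0.05, -0.37, -0.86, -0.06, -0.6],
    [0, 0, 0.051, -0.42, -0.84, -0.07, -0.6],
    [0, 0, 0.05, -0.46, -0.81, -0.06, -0.6],
    [0, 0, 0, 0, 0, 0, -0.6],
  ],
)

```text
time_s: 17.48
tool_pos: [0.5623, -0.17, 0.1609]
tcp_rot: [-3.14, -0.001, 2.724]
force: [0.3, -0.2, -1.3]
width: 0.338
grip_force: 40.2
```

Run:
```python
from h import *
s=st(); im=optics.capture("wrist")[:,:,::-1]; cv2.imwrite('pics/w4.png',im)
for n in ["fixture","boss_mouth","keeper_pivot","lock_pin","keeper_eye"]: tip("wrist",n)
cv2.imwrite('pics/w4c.png',cv2.resize(im[20:320,140:500],None,fx=2,fy=2))
```

```text
{'time_s': 17.475, 'tool_pos': [0.562, -0.17, 0.161], 'tcp_rot': [-3.14, -0.001, 2.724], 'width': 0.338, 'grip_force': 40.173, 'force': [0.309, -0.185, -1.272], 'qpos': [-0.482, 0.38, 1.542, -0.002, 1.221, -1.635]}
wrist fixture [([0.5906, -0.1754, 0.003], 0.67)]
wrist boss_mouth [([0.4641, -0.1222, 0.039], 0.67)]
wrist keeper_pivot [([0.7229, -0.2346, 0.0598], 0.76)]
wrist lock_pin [([0.4852, -0.0504, -0.0011], 0.72)]
wrist keeper_eye [([0.4979, -0.4112, 0.0583], 0.92)]
```

View pics/w4c.png

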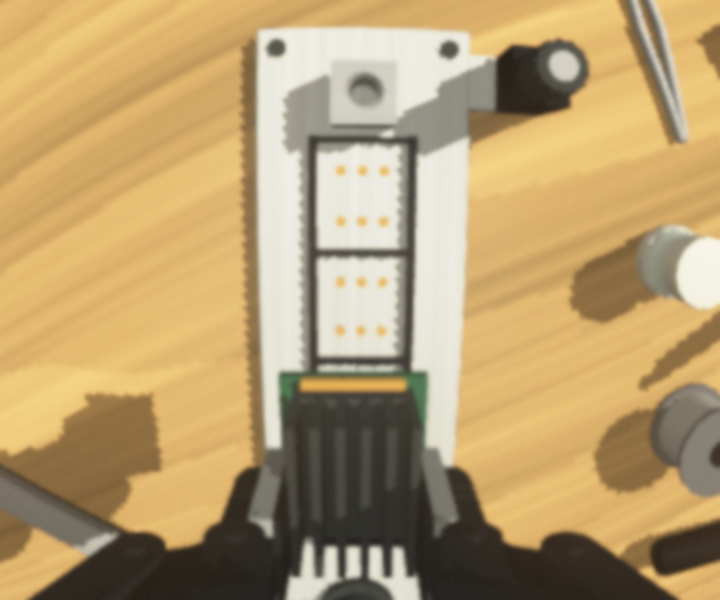

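Crop shows the -94 and -41 nests with gold contact dots (rows 171–331, columns 340–384), boss hole at (365,88), pin knob at (563,66), and the held module's front board edge at row 373. I'll fit the fixture frame from the dots.

Run:
```python
from h import *
s=robot.read_state(); im=cv2.imread('pics/w4.png')
hsv=cv2.cvtColor(im,cv2.COLOR_BGR2HSV); m=cv2.inRange(hsv,(12,110,120),(32,255,255))
m[:, :295]=0; m[:,345:]=0; m[:95]=0; m[198:]=0
n,l,stt,cen=cv2.connectedComponentsWithStats(m); cen=cen[1:][stt[1:,4]>3]; print(cen.round(1).tolist())
P=onplane(cen,s,.012); L=np.array([X.l(p) for p in P])*1e3; print(L[:,:2].round(1).tolist())
if len(P)==12:
    a=P[np.argsort(-cen[:,1])]; c1=a[:6].mean(0); c2=a[6:].mean(0)  # larger row = -41
    d=c1-c2; yaw=np.arctan2(d[1],d[0]); print('c41',c1,'c94',c2,'dist',np.linalg.norm(d),'yaw',yaw)
for c,z in [((365,87),.039),((257,32),.012),((469,33),.012),((246+8,330),.012),((459,330),.012)]: 
    p=onplane(np.array(c)/2.+[140,20],s,z)[0]; print(c,(X.l(p)*1e3).round(1),p.round(4))
T=s["tool_pos"]; rot=R.from_euler('xyz',s["tcp_rot"])
for c in [(280,373),(427,373)]:
    p=onplane(np.array(c)/2.+[140,20],s,T[2]-.004)[0]; print('held',(rot.inv().apply(p-T)*1e3).round(1))
```

```text
[[310.0, 105.0], [321.0, 105.0], [331.7, 105.0], [310.0, 130.3], [320.7, 130.1], [331.1, 130.1], [309.9, 160.9], [320.0, 160.7], [330.9, 160.9], [309.7, 185.0], [320.0, 184.7], [330.3, 185.0]]
[[-106.8, -5.0], [-106.8, 5.2], [-106.9, 15.1], [-82.9, -5.0], [-83.1, 5.0], [-83.2, 14.8], [-53.6, -5.2], [-53.8, 4.4], [-53.7, 14.8], [-29.8, -5.5], [-30.1, 4.5], [-29.8, 14.5]]
c41 [ 0.55211797 -0.15894735  0.012     ] c94 [ 0.50362736 -0.13714353  0.012     ] dist 0.05316715010324883 yaw -0.42256305479440154
(365, 87) [-142.4    6.    39. ] [ 0.4606 -0.1171  0.039 ]
(257, 32) [-174.1  -43.6   12. ] [ 0.4116 -0.1497  0.012 ]
(469, 33) [-174.3   55.    12. ] [ 0.4512 -0.0594  0.012 ]
(254, 330) [-29.8 -47.5  12. ] [ 0.5421 -0.2114  0.012 ]
(459, 330) [-30.   53.2  12. ] [ 0.5825 -0.1192  0.012 ]
held [ 26.9 -18.2   4.1]
held [26.9 18.7  4. ]
```

```bash
sed -i 's/X=F(.*$/X=F(.5895,-.1758,-.4226)/' h.py
python3 - <<'E'
from h import *
Yf=X.yaw+np.pi
plan([(X.w(.014,0,.06),Yf,-.6),(X.w(.014,0,.030),Yf,-.6)])
E
```

```text
7 [[0.0,0.0,0.0,-0.34,0.03,0.81,-0.6],[0.0,0.0,0.0,-0.35,0.02,0.81,-0.6],[0.0,0.0,0.0,-0.34,0.03,0.8,-0.6],[-0.001,-0.001,0.004,-0.35,0.02,0.81,-0.6],[0.0,-0.001,0.005,-0.34,0.03,0.8,-0.6],[0.0,0.0,0.0,0.0,0.0,0.6,-0.6],[0.0,0.0,0.0,0.0,0.0,0.6,-0.6]]
```

>>> drive_tool(
  rows=[
    [0, 0, 0, -0.34, 0.03, 0.81, -0.6],
    [0, 0, 0, -0.35, 0.02, 0.81, -0.6],
    [0, 0, 0, -0.34, 0.03, 0.8, -0.6],
    [0, 0, 0.004, -0.35, 0.02, 0.81, -0.6],
    [0, 0, 0.005, -0.34, 0.03, 0.8, -0.6],
    [0, 0, 0, 0, 0, 0.6, -0.6],
    [0, 0, 0, 0, 0, 0.6, -0.6],
    [0, 0, 0, 0, 0, 0, -0.6],
    [0, 0, 0, 0, 0, 0, -0.6],
  ],
)

```text
time_s: 18.9
tool_pos: [0.6026, -0.1824, 0.0307]
tcp_rot: [-3.14, -0.001, 2.718]
force: [-0.5, 0.0, -1.0]
width: 0.342
grip_force: 40.2
```

Run:
```python
from h import *
s=st(); im=optics.capture("wrist")[:,:,::-1]; cv2.imwrite('pics/w5.png',im)
print(X.l(s["tool_pos"]),s["tcp_rot"][2]-X.yaw)
cv2.imwrite('pics/w5c.png',cv2.resize(im[70:270,220:420],None,fx=3,fy=3,interpolation=cv2.INTER_CUBIC))
```

```text
{'time_s': 18.9, 'tool_pos': [0.603, -0.182, 0.031], 'tcp_rot': [-3.14, -0.001, 2.718], 'width': 0.342, 'grip_force': 40.176, 'force': [-0.455, 0.015, -0.97], 'qpos': [-0.47, 0.586, 1.56, -0.002, 0.996, -1.616]}
[ 0.01466181 -0.00068625  0.03072229] 3.140347635047882
```

View pics/w5c.png

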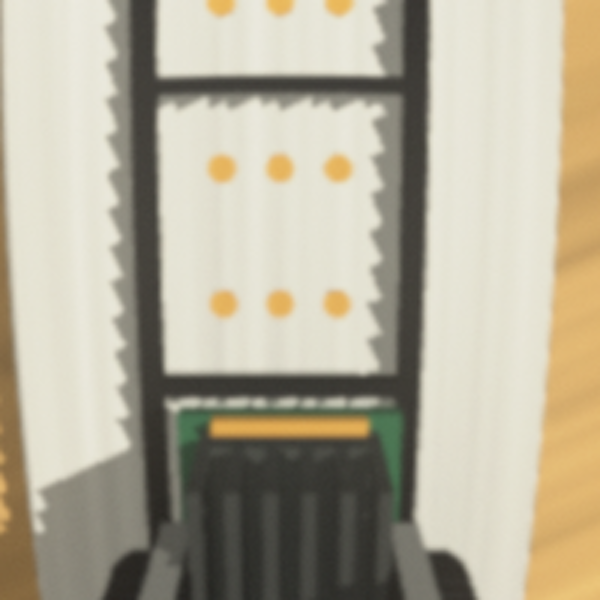

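Crop shows the held board's front edge (row 408, cols 178–403) just behind the rib (rows 376–397), between the rails (inner faces at cols 165 and 397). I'll compute the offset.

```bash
cat >> h.py <<'E'
def crop2px(v,o,f): return np.array(v)/float(f)+o
E
python3 - <<'E'
from h import *
s=robot.read_state(); T=s["tool_pos"]
def f(c,z): return (X.l(onplane(crop2px(c,[220,70],3),s,z)[0])*1e3).round(1)
print('board',f((178,409),T[2]-.004),f((403,409),T[2]-.004))
print('rib far',f((280,398),.017),'near',f((280,376),.017))
print('rails',f((165,385),.012),f((398,370),.012),f((163,340),.012),f((400,340),.012),f((157,130),.012),f((403,130),.012))
print('dots',f((222,304),.012),f((337,304),.012),f((222,169),.012),f((338,169),.012))
E
```

```text
board [-12.1 -19.2  27. ] [-12.1  18.5  27. ]
rib far [-10.8  -2.2  17. ] near [-14.8  -2.2  17. ]
rails [-11.6 -23.4  12. ] [-14.5  19.2  12. ] [-20.2 -23.4  12. ] [-20.1  19.4  12. ] [-57.8 -23.4  12. ] [-57.7  19.1  12. ]
dots [-26.7 -12.6  12. ] [-26.7   7.9  12. ] [-50.8 -12.2  12. ] [-50.7   7.9  12. ]
```

>>> drive_tool(
  rows=[
    [0, 0, 0, -0.145, -0.08, 0, -0.6],
    [0, 0, 0, 0, 0, 0.12, -0.6],
    [0, 0, 0, 0, 0, 0.15, -0.6],
    [0, 0, 0, 0, 0, 0.14, -0.6],
    [0, 0, 0, 0, 0, 0, -0.6],
  ],
)

```text
time_s: 19.58
tool_pos: [0.6047, -0.1855, 0.0206]
tcp_rot: [-3.14, -0.001, 2.718]
force: [-2.3, 1.5, 5.4]
width: 0.34
grip_force: 41.1
```

Run:
```python
from h import *
s=st(); im=optics.capture("wrist")[:,:,::-1]; cv2.imwrite('pics/w6.png',im)
print(X.l(s["tool_pos"]),s["tcp_rot"][2]-X.yaw)
cv2.imwrite('pics/w6c.png',cv2.resize(im[70:270,220:420],None,fx=3,fy=3,interpolation=cv2.INTER_CUBIC))
```

```text
{'time_s': 19.575, 'tool_pos': [0.605, -0.186, 0.021], 'tcp_rot': [-3.14, -0.001, 2.718], 'width': 0.34, 'grip_force': 41.078, 'force': [-2.341, 1.507, 5.368], 'qpos': [-0.473, 0.603, 1.558, -0.002, 0.982, -1.619]}
[ 0.01783139 -0.00266789  0.02057363] 3.1405523867887246
```

View pics/w6c.png

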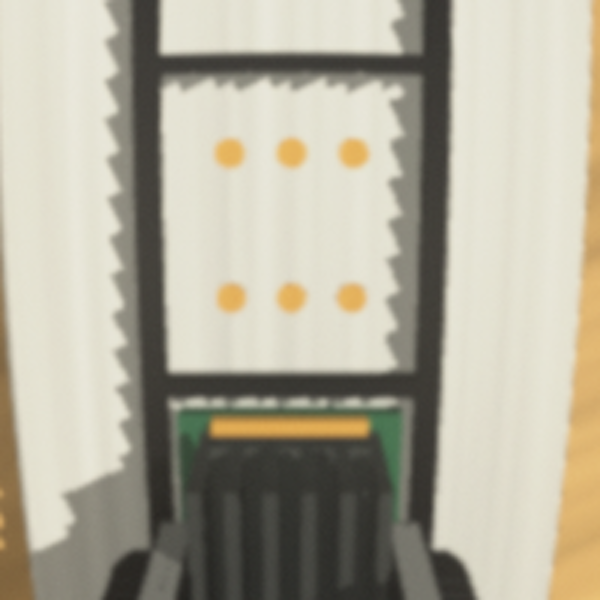

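Seated: the board sits inside rails and rib with even gaps, contact 5 N. I'll refine by code, then release and plan the B grasp.

```bash
cat >> h.py <<'E'
def gold(f,s):
    """gold strip of the held module: centre in tool frame, mm"""
    im=cv2.imread('pics/'+f); m=cv2.inRange(cv2.cvtColor(im,cv2.COLOR_BGR2HSV),(10,110,120),(32,255,255))
    m[:,:280]=0;m[:,355:]=0;m[:200]=0;m[225:]=0
    n,l,q,c=cv2.connectedComponentsWithStats(m); i=1+np.argmax(q[1:,4]); 
    v,u=np.nonzero(l==i); rot=R.from_euler('xyz',s["tcp_rot"])
    P=onplane(np.c_[u,v].astype(float),s,s["tool_pos"][2]-.004); L=rot.inv().apply(P-s["tool_pos"])*1e3
    vx,vy=cv2.fitLine(L[:,:2].astype(np.float32),cv2.DIST_L2,0,.01,.01)[:2].ravel()
    print('gold',q[i].tolist(),L.mean(0).round(2),'tilt',round(float(-vx/vy),3)); return L.mean(0)
E
python3 - <<'E'
from h import *
s=robot.read_state(); T=s["tool_pos"]; gold('w6.png',s)
def f(c,z): return (X.l(onplane(crop2px(c,[220,70],3),s,z)[0])*1e3).round(1)
print('board',f((178,408),.016),f((402,408),.016),'rib far',f((280,397),.017),'near',f((280,374),.017))
print('rails',f((168,365),.012),f((416,365),.012)); print('dots',f((232,298),.012),f((351,298),.012),f((230,153),.012),f((353,153),.012))
plan([(T+[0,0,.001],s["tcp_rot"][2],.2,5),(T+[0,0,.13],s["tcp_rot"][2],.2),(C.w(.0255,-.0497,.14),C.yaw+np.pi+.07,.2),(C.w(.0255,-.0497,.014),C.yaw+np.pi+.07,.2)])
E
```

```text
gold [290, 209, 53, 7, 369] [23.96 -0.14  4.03] tilt -0.001
board [ -9.1 -21.3  16. ] [-9.1 16.4 16. ] rib far [-11.4  -4.1  17. ] near [-15.4  -4.1  17. ]
rails [-15.5 -23.2  12. ] [-15.5  19.   12. ]
dots [-27.1 -12.1  12. ] [-27.1   7.7  12. ] [-51.2 -12.1  12. ] [-51.2   7.8  12. ]
20 [[0.0,0.0,0.0,0.0,0.0,-0.01,0.2],[0.0,0.0,0.0,0.0,0.0,-0.01,0.2],[0.0,0.0,0.0,0.0,0.0,-0.01,0.2],[0.0,0.0,0.0,0.0,0.0,0.0,0.2],[0.0,0.0,0.0,0.0,0.0,-0.01,0.2],[0.0,0.0,0.0,0.0,0.0,-0.86,0.2],[0.0,0.0,0.0,0.0,0.0,-0.86,0.2],[0.0,0.0,0.0,0.0,0.0,-0.86,0.2],[0.0,0.0,0.0,0.0,0.0,-0.86,0.2],[0.0,0.0,0.0,0.0,0.0,-0.86,0.2],[0.0,0.0,0.0,0.01,-0.01,-0.86,0.2],[0.0,0.0,-0.05,0.51,0.89,0.03,0.2],[0.0,0.0,-0.05,0.46,0.91,0.03,0.2],[0.0,0.0,-0.05,0.41,0.93,0.03,0.2],[0.0,0.0,-0.05,0.37,0.95,0.03,0.2],[0.0,0.0,-0.05,0.32,0.97,0.03,0.2],[0.0,0.0,-0.05,0.27,0.99,0.03,0.2],[0.0,0.0,-0.05,0.22,1.0,0.03,0.2],[0.0,0.0,-0.05,0.17,1.01,0.03,0.2],[0.0,0.0,-0.05,0.12,1.01,0.02,0.2]]
12 [[0.0,0.0,-0.05,0.07,1.02,0.03,0.2],[0.0,0.0,-0.05,0.02,1.02,0.02,0.2],[0.0,-0.001,-0.05,-0.04,1.02,0.03,0.2],[0.0,0.0,-0.05,-0.09,1.02,0.02,0.2],[0.0,-0.001,-0.05,-0.14,1.01,0.03,0.2],[0.0,0.0,-0.051,-0.18,1.01,0.02,0.2],[0.0,0.0,0.0,0.0,0.0,0.84,0.2],[0.0,0.0,0.0,0.0,0.0,0.84,0.2],[0.0,0.0,0.0,0.0,0.0,0.84,0.2],[0.0,0.0,0.0,0.0,0.0,0.84,0.2],[0.0,0.0,0.0,0.0,0.0,0.84,0.2],[0.0,0.0,0.0,0.0,0.0,0.84,0.2]]
```

```bash
sed -i 's#np.linalg.norm(d)/1.3,np.abs(d).max()/.95#np.linalg.norm(d)/.97#; s/X=F(.*$/X=F(.5895,-.1758,-.4226); X.o=X.w(.00185,-.0022,0)[:2]/' h.py
python3 - <<'E'
from h import *
s=robot.read_state(); T=s["tool_pos"]; print(X.l(T))
plan([(C.w(.0255,-.0497,.14),C.yaw+np.pi+.07,.2),(C.w(.0255,-.0497,.014),C.yaw+np.pi+.07,.2)],start=(np.array(T)+[0,0,.1125],s["tcp_rot"][2]))
E
```

```text
[ 0.01598858 -0.00045191  0.02057055]
20 [[0.0,0.0,-0.047,0.47,0.83,-0.02,0.2],[0.0,0.0,-0.047,0.43,0.85,-0.02,0.2],[0.0,0.0,-0.047,0.39,0.87,-0.02,0.2],[0.0,0.0,-0.047,0.35,0.89,-0.02,0.2],[0.0,0.0,-0.047,0.31,0.91,-0.02,0.2],[0.0,0.0,-0.047,0.27,0.92,-0.02,0.2],[0.0,0.0,-0.047,0.22,0.93,-0.02,0.2],[0.0,0.0,-0.047,0.18,0.94,-0.02,0.2],[0.0,0.0,-0.047,0.14,0.95,-0.01,0.2],[0.0,0.0,-0.047,0.09,0.96,-0.02,0.2],[0.0,0.0,-0.047,0.05,0.96,-0.01,0.2],[0.0,0.0,-0.047,0.0,0.96,-0.02,0.2],[0.0,0.0,-0.047,-0.04,0.96,-0.01,0.2],[0.0,0.0,-0.047,-0.09,0.95,-0.02,0.2],[0.0,0.0,-0.046,-0.14,0.95,-0.01,0.2],[0.0,0.0,-0.047,-0.18,0.94,-0.02,0.2],[0.0,0.0,0.0,0.0,0.0,0.84,0.2],[0.0,0.0,0.0,0.0,0.0,0.84,0.2],[0.0,0.0,0.0,0.0,0.0,0.84,0.2],[0.0,0.0,0.0,0.0,0.0,0.84,0.2]]
2 [[0.0,0.0,0.0,0.0,0.0,0.84,0.2],[0.0,0.0,0.0,0.0,0.0,0.84,0.2]]
```

>>> drive_tool(
  rows=[
    [0, 0, 0, 0, 0, 0, 0.2],
    [0, 0, 0, 0, 0, 0, 0.2],
    [0, 0, 0, 0, 0, 0, 0.2],
    [0, 0, 0, 0, 0, -0.3, 0.2],
    [0, 0, 0, 0, 0, -0.7, 0.2],
    [0, 0, 0, 0, 0, -0.9, 0.2],
    [0, 0, 0, 0, 0, -0.9, 0.2],
    [0, 0, 0, 0, 0, -0.9, 0.2],
    [0, 0, 0, 0, 0, -0.8, 0.2],
  ],
)

```text
time_s: 20.75
tool_pos: [0.6055, -0.1857, 0.135]
tcp_rot: [-3.14, 0.001, 2.718]
force: [-0.5, 1.3, -0.2]
width: 0.597
grip_force: 0.0
```

>>> drive_tool(
  rows=[
    [0, 0, -0.047, 0.47, 0.83, -0.02, 0.2],
    [0, 0, -0.047, 0.43, 0.85, -0.02, 0.2],
    [0, 0, -0.047, 0.39, 0.87, -0.02, 0.2],
    [0, 0, -0.047, 0.35, 0.89, -0.02, 0.2],
    [0, 0, -0.047, 0.31, 0.91, -0.02, 0.2],
    [0, 0, -0.047, 0.27, 0.92, -0.02, 0.2],
    [0, 0, -0.047, 0.22, 0.93, -0.02, 0.2],
    [0, 0, -0.047, 0.18, 0.94, -0.02, 0.2],
    [0, 0, -0.047, 0.14, 0.95, -0.01, 0.2],
    [0, 0, -0.047, 0.09, 0.96, -0.02, 0.2],
    [0, 0, -0.047, 0.05, 0.96, -0.01, 0.2],
    [0, 0, -0.047, 0, 0.96, -0.02, 0.2],
    [0, 0, -0.047, -0.04, 0.96, -0.01, 0.2],
    [0, 0, -0.047, -0.09, 0.95, -0.02, 0.2],
    [0, 0, -0.046, -0.14, 0.95, -0.01, 0.2],
    [0, 0, -0.047, -0.18, 0.94, -0.02, 0.2],
    [0, 0, 0, 0, 0, 0, 0.2],
  ],
)

```text
time_s: 22.88
tool_pos: [0.5684, 0.1982, 0.139]
tcp_rot: [3.141, -0.002, -2.811]
force: [0.4, -1.3, -0.3]
width: 0.595
grip_force: 0.0
```

Run:
```python
from h import *
s=st(); im=optics.capture("wrist")[:,:,::-1]; cv2.imwrite('pics/w7.png',im)
print(C.l(s["tool_pos"]))
for d in tip("wrist","module1",4): print(C.l(d["location"]).round(4))
plan([(C.w(.0255,-.0497,.014),C.yaw+np.pi+.07,.2)])
cv2.imwrite('pics/w7c.png',cv2.resize(im[60:300,180:480],None,fx=2.5,fy=2.5,interpolation=cv2.INTER_CUBIC))
```

```text
{'time_s': 22.875, 'tool_pos': [0.568, 0.198, 0.139], 'tcp_rot': [3.141, -0.002, -2.811], 'width': 0.595, 'grip_force': 0.0, 'force': [0.36, -1.291, -0.306], 'qpos': [0.15, 0.425, 1.53, -0.0, 1.189, -1.751]}
[ 0.02572805 -0.04738106  0.13903196]
wrist module1 [([0.5646, 0.1938, 0.0063], 0.73), ([0.5462, 0.2861, 0.0052], 0.59), ([0.6003, -0.1795, 0.0099], 0.58)]
[ 0.0209 -0.0507  0.0063]
[0.0266 0.0433 0.0052]
[-0.0395 -0.4208  0.0099]
6 [[0.0,0.0,0.0,0.0,0.0,0.83,0.2],[0.0,0.0,0.0,0.0,0.0,0.83,0.2],[0.0,0.0,0.0,0.0,0.0,0.84,0.2],[0.0,0.0,0.0,0.0,0.0,0.83,0.2],[0.0,0.0,0.0,0.0,-0.01,0.84,0.2],[0.0,0.0,0.0,0.0,0.0,0.83,0.2]]
```

View pics/w7c.png

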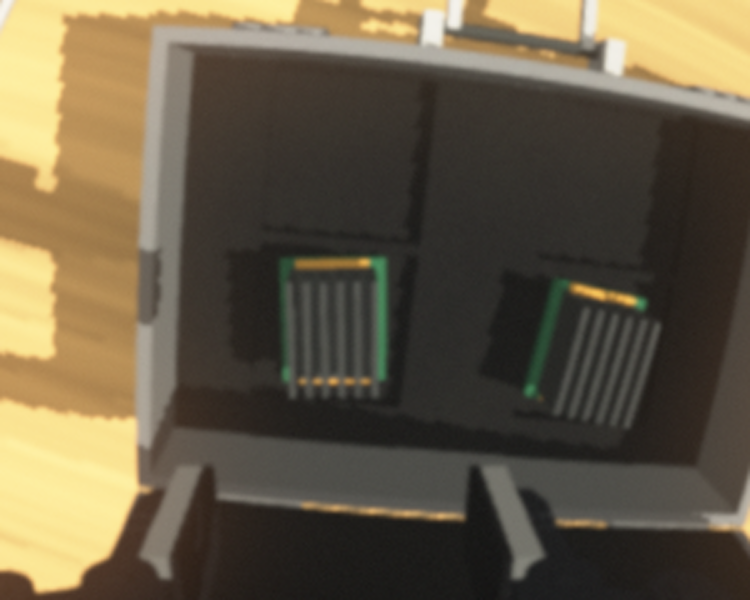

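Crop shows B's board square to the tool (281,259)–(386,380), and C rotated with front edge (555,281)–(645,300). Both undisturbed.

Run:
```python
from h import *
s=robot.read_state(); rot=R.from_euler('xyz',s["tcp_rot"])
q={'B':[(281,259),(386,258),(386,380)],'C':[(645,300),(555,281),(528,393)]}
for k,v in q.items():
    P=onplane(crop2px(v,[180,60],2.5),s,.010); L=np.array([C.l(p) for p in P])[:,:2]
    print(k,'len',np.linalg.norm(L[1]-L[0])*1e3,np.linalg.norm(L[2]-L[1])*1e3,'ctr',((L[0]+L[2])*500).round(1),'yaw side',np.arctan2(*(L[2]-L[1])[::-1]),'tool',(rot.inv().apply((P[0]+P[2])/2-s["tool_pos"])*1e3).round(1))
```

```text
B len 37.47828203692198 46.11221064140335 ctr [ 23.3 -52.2] yaw side 0.08748813248495232 tool [  2.3  -2.7 129. ]
C len 37.502200341281814 44.42534043545333 ctr [26.2 44.1] yaw side -0.09230958756406525 tool [ -7.5  93.2 129. ]
```

>>> drive_tool(
  rows=[
    [0, 0, -0.012, 0.1, -0.08, 0.83, 0.2],
    [0, 0, 0, 0, 0, 0.83, 0.2],
    [0, 0, 0, 0, 0, 0.84, 0.2],
    [0, 0, 0, 0, 0, 0.83, 0.2],
    [0, 0, 0, 0, 0, 0.84, 0.2],
    [0, 0, 0, 0, 0, 0.83, 0.2],
    [0, 0, 0, 0, 0, 0, 0.2],
    [0, 0, 0, 0, 0, 0, -0.6],
    [0, 0, 0, 0, 0, 0, -0.6],
    [0, 0, 0, 0, 0, 0, -0.6],
    [0, 0, 0, 0, 0, 0, -0.6],
  ],
)

```text
time_s: 24.35
tool_pos: [0.5681, 0.1932, 0.0153]
tcp_rot: [-3.141, -0.0, -2.802]
force: [0.2, -1.9, 5.9]
width: 0.341
grip_force: 40.6
```

>>> drive_tool(
  rows=[
    [0, 0, 0, 0, 0, -0.5, -0.6],
    [0, 0, 0, 0, 0, -0.9, -0.6],
    [0, 0, 0, 0, 0, -0.9, -0.6],
    [0, 0, 0, 0, 0, -0.9, -0.6],
    [0, 0, 0, 0, 0, -0.9, -0.6],
    [0, 0, 0, 0, 0, -0.9, -0.6],
    [0, 0, 0, 0, 0, 0, -0.6],
  ],
)

```text
time_s: 25.22
tool_pos: [0.5687, 0.1936, 0.1414]
tcp_rot: [-3.141, 0.002, -2.802]
force: [0.2, -0.1, -1.4]
width: 0.341
grip_force: 39.8
```

Run:
```python
from h import *
s=st(); save("wrist","w8.png"); g=gold('w8.png',s); dx=(g[0]-23.96)/1e3+.004; print('off',dx)
Yf=X.yaw+3.1408
plan([(X.w(-.041+dx,-.0003,.12),Yf,-.6),(X.w(-.041+dx,-.0003,.035),Yf,-.6)])
```

```text
{'time_s': 25.225, 'tool_pos': [0.569, 0.194, 0.141], 'tcp_rot': [-3.141, 0.002, -2.802], 'width': 0.341, 'grip_force': 39.765, 'force': [0.231, -0.052, -1.408], 'qpos': [0.143, 0.418, 1.535, -0.0, 1.187, -1.767]}
gold [291, 213, 53, 7, 362] [22.09 -0.27  3.95] tilt 0.001
off 0.0021259143413285067
19 [[0.0,0.0,0.051,0.35,-0.88,0.05,-0.6],[0.0,0.0,0.051,0.3,-0.9,0.05,-0.6],[0.0,0.0,0.051,0.26,-0.92,0.05,-0.6],[0.0,0.0,0.051,0.21,-0.93,0.05,-0.6],[0.0,0.0,0.051,0.16,-0.94,0.05,-0.6],[0.0,0.0,0.051,0.12,-0.94,0.06,-0.6],[0.0,0.0,0.051,0.07,-0.95,0.05,-0.6],[0.0,0.0,0.051,0.02,-0.95,0.06,-0.6],[0.0,0.0,0.051,-0.03,-0.95,0.05,-0.6],[0.0,0.0,0.051,-0.08,-0.95,0.06,-0.6],[0.0,0.0,0.051,-0.13,-0.94,0.05,-0.6],[0.0,0.0,0.05,-0.18,-0.93,0.06,-0.6],[0.0,0.0,0.051,-0.22,-0.93,0.05,-0.6],[0.0,0.0,0.05,-0.27,-0.91,0.06,-0.6],[0.0,0.0,0.051,-0.31,-0.9,0.05,-0.6],[0.0,0.0,0.0,0.0,0.0,0.85,-0.6],[0.0,0.0,0.0,0.0,0.0,0.85,-0.6],[0.0,0.0,0.0,0.0,0.0,0.85,-0.6],[0.0,0.0,0.0,0.0,0.01,0.85,-0.6]]
```

>>> drive_tool(
  rows=[
    [0, 0, 0.051, 0.35, -0.88, 0.05, -0.6],
    [0, 0, 0.051, 0.3, -0.9, 0.05, -0.6],
    [0, 0, 0.051, 0.26, -0.92, 0.05, -0.6],
    [0, 0, 0.051, 0.21, -0.93, 0.05, -0.6],
    [0, 0, 0.051, 0.16, -0.94, 0.05, -0.6],
    [0, 0, 0.051, 0.12, -0.94, 0.06, -0.6],
    [0, 0, 0.051, 0.07, -0.95, 0.05, -0.6],
    [0, 0, 0.051, 0.02, -0.95, 0.06, -0.6],
    [0, 0, 0.051, -0.03, -0.95, 0.05, -0.6],
    [0, 0, 0.051, -0.08, -0.95, 0.06, -0.6],
    [0, 0, 0.051, -0.13, -0.94, 0.05, -0.6],
    [0, 0, 0.05, -0.18, -0.93, 0.06, -0.6],
    [0, 0, 0.051, -0.22, -0.93, 0.05, -0.6],
    [0, 0, 0.05, -0.27, -0.91, 0.06, -0.6],
    [0, 0, 0.051, -0.31, -0.9, 0.05, -0.6],
    [0, 0, 0, 0, 0, 0.85, -0.6],
    [0, 0, 0, 0, 0, 0.85, -0.6],
    [0, 0, 0, 0, 0, 0.85, -0.6],
    [0, 0, 0, 0, 0.01, 0.85, -0.6],
    [0, 0, 0, 0, 0, 0, -0.6],
  ],
)

```text
time_s: 27.78
tool_pos: [0.5519, -0.1617, 0.0316]
tcp_rot: [-3.141, -0.008, 2.718]
force: [-0.7, 0.1, -0.7]
width: 0.338
grip_force: 39.8
```

Run:
```python
from h import *
s=st(); save("wrist","w9.png"); g=gold('w9.png',s); l=X.l(s["tool_pos"]); dx=(g[0]-23.96)/1e3+.004
print(l.round(4),'yawerr',s["tcp_rot"][2]-X.yaw-3.1408,dx)
t=X.w(-.041+dx,-.0003,.032); print((R.from_euler('xyz',s["tcp_rot"]).inv().apply(t-s["tool_pos"])/.025).round(3))
# nest -94 dots for check
im=cv2.imread('pics/w9.png'); m=cv2.inRange(cv2.cvtColor(im,cv2.COLOR_BGR2HSV),(12,110,120),(32,255,255)); m[:,:280]=0;m[:,360:]=0;m[:80]=0;m[200:]=0
n,L,q,c=cv2.connectedComponentsWithStats(m)
for i in range(1,n):
    if q[i,4]>8: print(q[i,4],c[i].round(1),(X.l(onplane(c[i],s,.012)[0])*1e3).round(1))
```

```text
{'time_s': 27.775, 'tool_pos': [0.552, -0.162, 0.032], 'tcp_rot': [-3.141, -0.008, 2.718], 'width': 0.338, 'grip_force': 39.778, 'force': [-0.724, 0.147, -0.699], 'qpos': [-0.478, 0.51, 1.699, -0.002, 0.94, -1.624]}
gold [290, 213, 53, 8, 385] [21.65 -0.12  4.17] tilt 0.0
[-0.0419 -0.0004  0.0316] yawerr -0.00044735197592826736 0.0016912090096674356
[-0.103  0.004 -0.016]
44 [297.5 129. ] [-106.2  -10.1   12. ]
43 [316.7 129.1] [-1.061e+02 -1.000e-01  1.200e+01]
42 [335.8 129. ] [-106.2    9.9   12. ]
41 [298.  173.8] [-82.1 -10.2  12. ]
38 [316.8 173.8] [-82.1  -0.1  12. ]
39 [335.1 173.7] [-82.1   9.8  12. ]
```

>>> drive_tool(
  rows=[
    [0, 0, 0, 0, 0, 0, -0.6],
    [0, 0, 0, -0.09, 0, 0, -0.6],
    [0, 0, 0, 0, 0, 0.12, -0.6],
    [0, 0, 0, 0, 0, 0.14, -0.6],
    [0, 0, 0, 0, 0, 0, -0.6],
    [0, 0, 0, 0, 0, 0.14, -0.6],
    [0, 0, 0, 0, 0, 0.04, -0.6],
    [0, 0, 0, 0, 0, 0, -0.6],
  ],
)

```text
time_s: 28.82
tool_pos: [0.5564, -0.1639, 0.0259]
tcp_rot: [-3.14, -0.0, 2.718]
force: [-6.8, 2.8, 18.5]
width: 0.343
grip_force: 42.4
```

Run:
```python
from h import *
s=st(); save("wrist","w10.png"); g=gold('w10.png',s); l=X.l(s["tool_pos"]); dx=(g[0]-23.96)/1e3+.004
print(l.round(4),'module x',l[0]-dx)
```

```text
{'time_s': 28.825, 'tool_pos': [0.556, -0.164, 0.026], 'tcp_rot': [-3.14, -0.0, 2.718], 'width': 0.343, 'grip_force': 42.401, 'force': [-6.797, 2.812, 18.526], 'qpos': [-0.478, 0.522, 1.697, -0.002, 0.923, -1.624]}
gold [290, 213, 53, 8, 373] [21.78 -0.14  4.01] tilt -0.001
[-0.0369 -0.0005  0.0259] module x -0.03870131679300341
```

>>> drive_tool(
  rows=[
    [0, 0, 0, 0, 0, -0.25, -0.6],
    [0, 0, 0, 0.09, 0, 0, -0.6],
    [0, 0, 0, 0, 0, 0, -0.6],
    [0, 0, 0, 0, 0, 0, -0.6],
  ],
)

```text
time_s: 29.38
tool_pos: [0.554, -0.1628, 0.0292]
tcp_rot: [-3.14, -0.002, 2.718]
force: [0.4, -0.7, -0.4]
width: 0.339
grip_force: 39.9
```

Run:
```python
from h import *
s=st(); save("wrist","w11.png"); g=gold('w11.png',s); l=X.l(s["tool_pos"]); dx=(g[0]-23.96)/1e3+.004
print(l.round(4),'module x',l[0]-dx)
```

```text
{'time_s': 29.375, 'tool_pos': [0.554, -0.163, 0.029], 'tcp_rot': [-3.14, -0.002, 2.718], 'width': 0.339, 'grip_force': 39.892, 'force': [0.407, -0.682, -0.38], 'qpos': [-0.478, 0.514, 1.7, -0.002, 0.93, -1.624]}
gold [290, 213, 53, 8, 386] [21.71 -0.13  4.05] tilt -0.0
[-0.0396 -0.0005  0.0292] module x -0.04130874173632853
```

>>> drive_tool(
  rows=[
    [0, 0, 0, 0, 0, 0.12, -0.6],
    [0, 0, 0, 0, 0, 0.12, -0.6],
    [0, 0, 0, 0, 0, 0.08, -0.6],
    [0, 0, 0, 0, 0, 0, -0.6],
    [0, 0, 0, 0, 0, 0, -0.6],
  ],
)

```text
time_s: 30.05
tool_pos: [0.5543, -0.163, 0.0217]
tcp_rot: [-3.14, -0.001, 2.718]
force: [-0.3, 0.8, -0.1]
width: 0.344
grip_force: 39.8
```

Run:
```python
from h import *
s=st(); save("wrist","w12.png"); g=gold('w12.png',s); l=X.l(s["tool_pos"]); dx=(g[0]-23.96)/1e3+.004
print(l.round(4),'module x',l[0]-dx)
T=np.array(s["tool_pos"])
plan([(C.w(.025,.046,.14),C.yaw+np.pi-.10,.2)],start=(T+[0,0,.1125],s["tcp_rot"][2]))
```

```text
{'time_s': 30.05, 'tool_pos': [0.554, -0.163, 0.022], 'tcp_rot': [-3.14, -0.001, 2.718], 'width': 0.344, 'grip_force': 39.79, 'force': [-0.283, 0.848, -0.063], 'qpos': [-0.478, 0.525, 1.705, -0.002, 0.913, -1.624]}
gold [290, 213, 53, 8, 382] [21.73 -0.04  4.03] tilt 0.001
[-0.0392 -0.0005  0.0217] module x -0.041006764626752464
19 [[0.0,0.0,-0.031,0.41,0.86,-0.01,0.2],[0.0,0.0,-0.031,0.38,0.87,-0.01,0.2],[0.0,0.0,-0.031,0.36,0.88,-0.01,0.2],[0.0,0.0,-0.03,0.33,0.89,-0.01,0.2],[0.0,0.0,-0.031,0.3,0.9,-0.01,0.2],[0.0,0.0,-0.03,0.27,0.91,-0.01,0.2],[0.0,0.0,-0.031,0.25,0.92,-0.01,0.2],[0.0,0.0,-0.03,0.22,0.92,-0.01,0.2],[0.0,0.0,-0.031,0.19,0.93,-0.01,0.2],[0.0,0.0,-0.03,0.16,0.94,-0.01,0.2],[0.0,0.0,-0.031,0.13,0.94,-0.01,0.2],[0.0,0.0,-0.03,0.1,0.94,-0.02,0.2],[0.0,0.0,-0.031,0.08,0.95,-0.01,0.2],[0.0,0.0,-0.03,0.05,0.95,-0.02,0.2],[0.0,0.0,-0.031,0.02,0.95,-0.01,0.2],[0.0,0.0,-0.03,-0.01,0.95,-0.02,0.2],[0.0,0.0,-0.031,-0.04,0.95,-0.01,0.2],[0.0,0.0,-0.03,-0.07,0.95,-0.02,0.2],[0.0,0.0,-0.031,-0.1,0.95,-0.01,0.2]]
```

Clear of the rails with z 21.7 mm. I'll lower the last bit, release, lift, and go to C.

>>> drive_tool(
  rows=[
    [0, 0, 0, 0, 0, 0.05, -0.6],
    [0, 0, 0, 0, 0, 0, 0.2],
    [0, 0, 0, 0, 0, 0, 0.2],
    [0, 0, 0, 0, 0, 0, 0.2],
    [0, 0, 0, 0, 0, -0.3, 0.2],
    [0, 0, 0, 0, 0, -0.7, 0.2],
    [0, 0, 0, 0, 0, -0.9, 0.2],
    [0, 0, 0, 0, 0, -0.9, 0.2],
    [0, 0, 0, 0, 0, -0.9, 0.2],
    [0, 0, 0, 0, 0, -0.9, 0.2],
  ],
)

```text
time_s: 31.35
tool_pos: [0.5548, -0.163, 0.1378]
tcp_rot: [-3.14, 0.0, 2.718]
force: [0.1, -0.3, 0.5]
width: 0.598
grip_force: 0.0
```

>>> drive_tool(
  rows=[
    [0, 0, -0.031, 0.41, 0.86, -0.01, 0.2],
    [0, 0, -0.031, 0.38, 0.87, -0.01, 0.2],
    [0, 0, -0.031, 0.36, 0.88, -0.01, 0.2],
    [0, 0, -0.03, 0.33, 0.89, -0.01, 0.2],
    [0, 0, -0.031, 0.3, 0.9, -0.01, 0.2],
    [0, 0, -0.03, 0.27, 0.91, -0.01, 0.2],
    [0, 0, -0.031, 0.25, 0.92, -0.01, 0.2],
    [0, 0, -0.03, 0.22, 0.92, -0.01, 0.2],
    [0, 0, -0.031, 0.19, 0.93, -0.01, 0.2],
    [0, 0, -0.03, 0.16, 0.94, -0.01, 0.2],
    [0, 0, -0.031, 0.13, 0.94, -0.01, 0.2],
    [0, 0, -0.03, 0.1, 0.94, -0.02, 0.2],
    [0, 0, -0.031, 0.08, 0.95, -0.01, 0.2],
    [0, 0, -0.03, 0.05, 0.95, -0.02, 0.2],
    [0, 0, -0.031, 0.02, 0.95, -0.01, 0.2],
    [0, 0, -0.03, -0.01, 0.95, -0.02, 0.2],
    [0, 0, -0.031, -0.04, 0.95, -0.01, 0.2],
    [0, 0, -0.03, -0.07, 0.95, -0.02, 0.2],
    [0, 0, -0.031, -0.1, 0.95, -0.01, 0.2],
    [0, 0, 0, 0, 0, 0, 0.2],
  ],
)

```text
time_s: 33.85
tool_pos: [0.5425, 0.2907, 0.1405]
tcp_rot: [3.141, -0.003, -2.981]
force: [-0.2, -0.1, -0.1]
width: 0.601
grip_force: 0.0
```

Run:
```python
from h import *
s=st(); im=optics.capture("wrist")[:,:,::-1]; cv2.imwrite('pics/w13.png',im)
print(C.l(s["tool_pos"]))
rot=R.from_euler('xyz',s["tcp_rot"])
for d in tip("wrist","module1",4): print(C.l(d["location"]).round(4),(rot.inv().apply(np.array(d["location"])-s["tool_pos"])*1e3).round(1))
# green mask near expected place
m=cv2.inRange(cv2.cvtColor(im,cv2.COLOR_BGR2HSV),(60,70,40),(95,255,255)); n,l,q,c=cv2.connectedComponentsWithStats(m)
for i in range(1,n):
    if q[i,4]>25: print(q[i].tolist())
v,u=np.nonzero(m);
```

```text
{'time_s': 33.85, 'tool_pos': [0.542, 0.291, 0.141], 'tcp_rot': [3.141, -0.003, -2.981], 'width': 0.601, 'grip_force': 0.0, 'force': [-0.169, -0.132, -0.084], 'qpos': [0.311, 0.446, 1.492, 0.001, 1.207, -1.421]}
[0.02413201 0.04868496 0.14050137]
wrist module1 [([0.5469, 0.2853, 0.0005], 0.91)]
[0.027  0.0423 0.0005] [ -4.   -6.1 140. ]
[292, 167, 6, 50, 139]
[330, 168, 6, 50, 201]
```

Run:
```python
from h import *
s=robot.read_state(); rot=R.from_euler('xyz',s["tcp_rot"])
im=cv2.imread('pics/w13.png'); m=cv2.inRange(cv2.cvtColor(im,cv2.COLOR_BGR2HSV),(60,70,40),(95,255,255)); n,l,q,c=cv2.connectedComponentsWithStats(m)
for i in range(1,n):
    if q[i,4]>25:
        v,u=np.nonzero(l==i); P=rot.inv().apply(onplane(np.c_[u,v].astype(float),s,.010)-s["tool_pos"])*1e3
        f=cv2.fitLine(P[:,:2].astype(np.float32),cv2.DIST_L2,0,.01,.01).ravel(); print(P.min(0).round(1),P.max(0).round(1),'dir',np.arctan(f[1]/f[0]))
```

```text
[-25.2 -23.2 130.5] [ 21.7 -17.7 130.6] dir 0.049432013
[-26.2  12.  130.4] [ 20.7  16.8 130.6] dir -0.004878435
```

>>> drive_tool(
  rows=[
    [0, 0, 0.02, 0, -0.1, 0.84, 0.2],
    [0, 0, 0, 0, 0, 0.84, 0.2],
    [0, 0, 0, 0, 0, 0.85, 0.2],
    [0, 0, 0, 0, 0, 0.84, 0.2],
    [0, 0, 0, 0, 0, 0.85, 0.2],
    [0, 0, 0, 0, 0, 0.83, 0.2],
    [0, 0, 0, 0, 0, 0, 0.2],
    [0, 0, 0, 0, 0, 0, -0.6],
    [0, 0, 0, 0, 0, 0, -0.6],
    [0, 0, 0, 0, 0, 0, -0.6],
    [0, 0, 0, 0, 0, 0, -0.6],
  ],
)

```text
time_s: 35.33
tool_pos: [0.545, 0.286, 0.0158]
tcp_rot: [-3.141, -0.0, -3.004]
force: [-0.6, -1.3, 5.8]
width: 0.343
grip_force: 40.5
```

>>> drive_tool(
  rows=[
    [0, 0, 0, 0, 0, -0.5, -0.6],
    [0, 0, 0, 0, 0, -0.9, -0.6],
    [0, 0, 0, 0, 0, -0.9, -0.6],
    [0, 0, 0, 0, 0, -0.9, -0.6],
    [0, 0, 0, 0, 0, -0.9, -0.6],
    [0, 0, 0, 0, 0, -0.9, -0.6],
    [0, 0, 0, 0, 0, 0, -0.6],
  ],
)

```text
time_s: 36.2
tool_pos: [0.5457, 0.2865, 0.142]
tcp_rot: [3.141, 0.002, -3.004]
force: [0.2, -0.0, -0.9]
width: 0.341
grip_force: 39.7
```

Run:
```python
from h import *
s=st(); save("wrist","w14.png"); g=gold('w14.png',s); dx=(g[0]-23.96)/1e3+.004; print('off',dx)
Yf=X.yaw+3.1408; x=-.094+dx
plan([(X.w(x,-.0003,.12),Yf,-.6),(X.w(x,-.0003,.035),Yf,-.6)])
```

```text
{'time_s': 36.2, 'tool_pos': [0.546, 0.287, 0.142], 'tcp_rot': [3.141, 0.002, -3.004], 'width': 0.341, 'grip_force': 39.698, 'force': [0.221, -0.05, -0.913], 'qpos': [0.303, 0.443, 1.493, 0.0, 1.203, -1.405]}
gold [290, 215, 53, 8, 383] [20.78  0.09  3.95] tilt 0.016
off 0.0008243903254230391
20 [[0.0,0.0,0.031,0.22,-0.93,0.05,-0.6],[0.0,0.0,0.031,0.19,-0.93,0.05,-0.6],[0.0,0.0,0.031,0.16,-0.94,0.04,-0.6],[0.0,0.0,0.031,0.13,-0.94,0.05,-0.6],[0.0,0.0,0.031,0.1,-0.95,0.04,-0.6],[0.0,0.0,0.031,0.07,-0.95,0.05,-0.6],[0.0,0.0,0.031,0.04,-0.95,0.04,-0.6],[0.0,0.0,0.031,0.01,-0.95,0.05,-0.6],[0.0,0.0,0.031,-0.02,-0.95,0.04,-0.6],[0.0,0.0,0.031,-0.05,-0.95,0.05,-0.6],[0.0,0.0,0.031,-0.08,-0.95,0.04,-0.6],[0.0,0.0,0.031,-0.1,-0.95,0.05,-0.6],[0.0,0.0,0.031,-0.13,-0.94,0.04,-0.6],[0.0,0.0,0.032,-0.16,-0.94,0.05,-0.6],[0.0,0.0,0.031,-0.2,-0.93,0.04,-0.6],[0.0,0.0,0.032,-0.22,-0.93,0.05,-0.6],[0.0,0.0,0.031,-0.25,-0.92,0.04,-0.6],[0.0,0.0,0.032,-0.29,-0.92,0.05,-0.6],[0.0,0.0,0.0,0.0,0.0,0.85,-0.6],[0.0,0.0,0.0,0.0,0.0,0.85,-0.6]]
2 [[0.0,0.0,0.0,0.0,0.0,0.85,-0.6],[0.0,0.0,0.0,0.0,0.0,0.85,-0.6]]
```

>>> drive_tool(
  rows=[
    [0, 0, 0.031, 0.22, -0.93, 0.05, -0.6],
    [0, 0, 0.031, 0.19, -0.93, 0.05, -0.6],
    [0, 0, 0.031, 0.16, -0.94, 0.04, -0.6],
    [0, 0, 0.031, 0.13, -0.94, 0.05, -0.6],
    [0, 0, 0.031, 0.1, -0.95, 0.04, -0.6],
    [0, 0, 0.031, 0.07, -0.95, 0.05, -0.6],
    [0, 0, 0.031, 0.04, -0.95, 0.04, -0.6],
    [0, 0, 0.031, 0.01, -0.95, 0.05, -0.6],
    [0, 0, 0.031, -0.02, -0.95, 0.04, -0.6],
    [0, 0, 0.031, -0.05, -0.95, 0.05, -0.6],
    [0, 0, 0.031, -0.08, -0.95, 0.04, -0.6],
    [0, 0, 0.031, -0.1, -0.95, 0.05, -0.6],
    [0, 0, 0.031, -0.13, -0.94, 0.04, -0.6],
    [0, 0, 0.032, -0.16, -0.94, 0.05, -0.6],
    [0, 0, 0.031, -0.2, -0.93, 0.04, -0.6],
    [0, 0, 0.032, -0.22, -0.93, 0.05, -0.6],
    [0, 0, 0.031, -0.25, -0.92, 0.04, -0.6],
    [0, 0, 0.032, -0.29, -0.92, 0.05, -0.6],
    [0, 0, 0, 0, 0, 0, -0.6],
  ],
)

```text
time_s: 38.62
tool_pos: [0.5033, -0.1427, 0.1183]
tcp_rot: [-3.14, -0.004, 2.714]
force: [-0.6, -0.7, -0.6]
width: 0.344
grip_force: 39.8
```

>>> drive_tool(
  rows=[
    [0, 0, 0, 0, 0, 0.85, -0.6],
    [0, 0, 0, 0, 0, 0.85, -0.6],
    [0, 0, 0, 0, 0, 0.85, -0.6],
    [0, 0, 0, 0, 0, 0.85, -0.6],
    [0, 0, 0, 0, 0, 0, -0.6],
    [0, 0, 0, 0, 0, 0, -0.6],
    [0, 0, 0, 0, 0, 0, -0.6],
  ],
)

```text
time_s: 39.5
tool_pos: [0.5052, -0.1412, 0.0355]
tcp_rot: [-3.14, 0.0, 2.718]
force: [-0.3, 0.0, -0.7]
width: 0.342
grip_force: 39.8
```

Run:
```python
from h import *
s=st(); save("wrist","w15.png"); g=gold('w15.png',s); l=X.l(s["tool_pos"]); dx=(g[0]-23.96)/1e3+.004
print(l.round(4),'yawerr',s["tcp_rot"][2]-X.yaw-3.1408,dx)
t=X.w(-.094+dx,-.0003,.022); print((R.from_euler('xyz',s["tcp_rot"]).inv().apply(t-s["tool_pos"])/.025).round(3))
```

```text
{'time_s': 39.5, 'tool_pos': [0.505, -0.141, 0.035], 'tcp_rot': [-3.14, 0.0, 2.718], 'width': 0.342, 'grip_force': 39.773, 'force': [-0.251, 0.038, -0.695], 'qpos': [-0.484, 0.43, 1.831, -0.002, 0.88, -1.63]}
gold [290, 215, 53, 8, 414] [20.46 -0.08  4.  ] tilt -0.002
[-0.0929 -0.0008  0.0355] yawerr -0.00029749055891770126 0.0004955652938551935
[0.025 0.022 0.538]
```

>>> drive_tool(
  rows=[
    [0, 0, 0, 0.025, 0.02, 0.1, -0.6],
    [0, 0, 0, 0, 0, 0.12, -0.6],
    [0, 0, 0, 0, 0, 0.12, -0.6],
    [0, 0, 0, 0, 0, 0.12, -0.6],
    [0, 0, 0, 0, 0, 0.1, -0.6],
    [0, 0, 0, 0, 0, 0, -0.6],
    [0, 0, 0, 0, 0, 0, -0.6],
  ],
)

```text
time_s: 40.42
tool_pos: [0.5042, -0.1403, 0.0218]
tcp_rot: [-3.14, -0.001, 2.718]
force: [-4.6, 2.0, 12.8]
width: 0.345
grip_force: 41.6
```

>>> drive_tool(
  rows=[
    [0, 0, 0, 0, 0, 0, 0.2],
    [0, 0, 0, 0, 0, 0, 0.2],
    [0, 0, 0, 0, 0, 0, 0.2],
    [0, 0, 0, 0, 0, -0.3, 0.1],
    [0, 0, 0, 0, 0, -0.7, 0],
    [0, 0, 0, 0, 0, -0.9, 0],
    [0, 0, 0, 0, 0, -0.9, 0],
    [0, 0, 0, 0, 0, -0.9, 0],
    [0, 0, 0, 0, 0, -0.9, 0],
    [0, 0, 0, 0, 0, -0.9, 0],
    [0, 0, 0, 0, 0, 0, 0],
  ],
)

```text
time_s: 41.8
tool_pos: [0.5057, -0.1408, 0.16]
tcp_rot: [-3.14, 0.003, 2.718]
force: [0.3, -0.2, -0.4]
width: 0.497
grip_force: 0.0
```

Run:
```python
from h import *
s=st(); im=optics.capture("wrist")[:,:,::-1]; cv2.imwrite('pics/w16.png',im)
for n in ["lock_pin","module1","boss_mouth","keeper_eye","keeper_pivot"]:
  for d in tip("wrist",n,3): print('   X',(X.l(d["location"])*1e3).round(1))
cv2.imwrite('pics/w16c.png',cv2.resize(im[40:340,160:520],None,fx=2,fy=2,interpolation=cv2.INTER_CUBIC))
print('pin',X.w(-.150,.075,0),'proj knob top',proj(X.w(-.150,.075,.073),s))
p=X.w(-.150,.075,.12); plan([(p,X.yaw+np.pi,0),(p-[0,0,.071],X.yaw+np.pi,0)])
```

```text
{'time_s': 41.8, 'tool_pos': [0.506, -0.141, 0.16], 'tcp_rot': [-3.14, 0.003, 2.718], 'width': 0.497, 'grip_force': 0.0, 'force': [0.284, -0.181, -0.412], 'qpos': [-0.483, 0.273, 1.701, -0.002, 1.165, -1.63]}
wrist lock_pin [([0.485, -0.0489, 0.0024], 0.8)]
   X [-149.2   75.1    2.4]
wrist module1 [([0.5507, -0.1638, 0.013], 0.92), ([0.6006, -0.1792, 0.013], 0.69), ([0.5045, -0.1404, 0.0101], 0.58)]
   X [-42.2  -2.8  13. ]
   X [ 9.7  3.7 13. ]
   X [-93.9  -0.4  10.1]
wrist boss_mouth [([0.4601, -0.1236, 0.0407], 0.77), ([0.3866, -0.3888, -0.0059], 0.38)]
   X [-141.3   -3.3   40.7]
   X [ -99.5 -275.3   -5.9]
wrist keeper_eye [([0.5007, -0.4103, 0.0562], 0.67)]
   X [  13.3 -248.1   56.2]
wrist keeper_pivot [([0.5042, -0.1431, 0.0101], 0.6)]
   X [-93.1  -3.   10.1]
pin [ 0.48424109 -0.04864331  0.        ] proj knob top [[415.04971239 133.03406655]]
8 [[0.0,0.0,0.0,0.44,0.6,0.3,0],[0.0,0.0,0.0,0.44,0.6,0.3,0],[0.0,0.0,0.0,0.44,0.6,0.29,0],[0.0,0.0,0.0,0.45,0.6,0.3,0],[-0.001,-0.004,-0.001,0.44,0.61,0.29,0],[0.0,0.0,0.0,0.0,0.0,0.95,0],[0.0,0.0,0.0,0.0,0.0,0.95,0],[0.0,0.0,0.0,0.01,0.0,0.94,0]]
```

View pics/w16c.png

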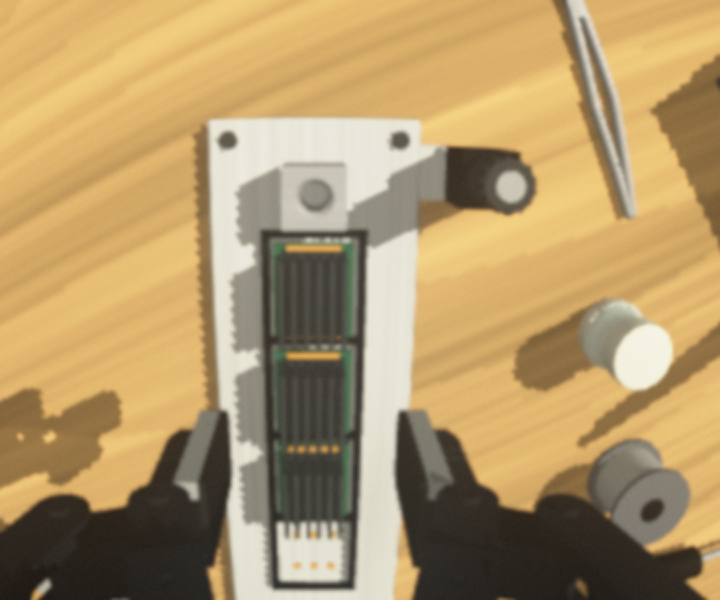

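All three modules sit between the rails, and the knob at crop (513,185) matches my prediction. Gripping the pin next.

>>> drive_tool(
  rows=[
    [0, 0, 0, 0.44, 0.6, 0.3, 0],
    [0, 0, 0, 0.44, 0.6, 0.3, 0],
    [0, 0, 0, 0.44, 0.6, 0.29, 0],
    [0, 0, 0, 0.45, 0.6, 0.3, 0],
    [0, 0, 0, 0.44, 0.61, 0.29, 0],
    [0, 0, 0, 0, 0, 0, 0],
    [0, 0, 0, 0, 0, 0, 0],
  ],
)

```text
time_s: 42.98
tool_pos: [0.4855, -0.0491, 0.1213]
tcp_rot: [-3.14, -0.001, 2.718]
force: [0.1, -0.7, 0.5]
width: 0.495
grip_force: 0.0
```

Run:
```python
from h import *
s=st(); p=X.w(-.150,.075,.049); plan([(p+[0,0,.04],X.yaw+np.pi,0),(p,X.yaw+np.pi,0,2)])
```

```text
{'time_s': 42.975, 'tool_pos': [0.486, -0.049, 0.121], 'tcp_rot': [-3.14, -0.001, 2.718], 'width': 0.495, 'grip_force': 0.0, 'force': [0.053, -0.659, 0.493], 'qpos': [-0.329, 0.256, 1.833, -0.002, 1.053, -1.476]}
4 [[0.0,0.0,0.0,0.03,0.0,0.65,0],[0.0,0.0,0.0,0.02,0.0,0.64,0],[0.0,0.0,0.0,0.0,0.0,0.8,0],[0.0,0.0,0.0,0.0,0.0,0.8,0]]
```

>>> drive_tool(
  rows=[
    [0, 0, 0, 0.03, 0, 0.65, 0],
    [0, 0, 0, 0.02, 0, 0.64, 0],
    [0, 0, 0, 0, 0, 0.8, 0],
    [0, 0, 0, 0, 0, 0.8, 0],
    [0, 0, 0, 0, 0, 0, 0],
    [0, 0, 0, 0, 0, 0, -1],
    [0, 0, 0, 0, 0, 0, -1],
    [0, 0, 0, 0, 0, 0, -1],
    [0, 0, 0, 0, 0, 0, -1],
    [0, 0, 0, 0, 0, 0, -1],
  ],
  grip_force=100,
)

```text
time_s: 44.22
tool_pos: [0.4847, -0.0491, 0.05]
tcp_rot: [-3.14, 0.001, 2.718]
force: [0.4, -0.6, 7.1]
width: 0.224
grip_force: 97.8
```

>>> drive_tool(
  rows=[
    [0, 0, 0, 0, 0, -0.4, -1],
    [0, 0, 0, 0, 0, -0.7, -1],
    [0, 0, 0, 0, 0, -0.8, -1],
    [0, 0, 0, 0, 0, -0.8, -1],
    [0, 0, 0, 0, 0, -0.6, -1],
    [0, 0, 0, 0, 0, 0, -1],
    [0, 0, 0, 0, 0, 0, -1],
  ],
)

```text
time_s: 45.1
tool_pos: [0.4835, -0.0483, 0.1308]
tcp_rot: [-3.14, -0.002, 2.718]
force: [-0.6, 0.2, -1.3]
width: 0.224
grip_force: 97.8
```

```bash
cat >> h.py <<'E'
def eye(th,z,r=.28): 
    a=np.pi+1.10-th; return X.w(.14+r*np.cos(a),r*np.sin(a),z)
def kyaw(th): return X.yaw+np.pi+.7*(1.1-th)
E
python3 - <<'E'
from h import *
s=st(); print(X.l(s["tool_pos"])); save("wrist","w17.png")
tip("wrist","lock_pin"); 
for d in tip("wrist","keeper_eye"): print(X.l(d["location"]))
print('eye0',eye(0,.057))
plan([(eye(0,.13),kyaw(0),-1)])
E
```

```text
{'time_s': 45.1, 'tool_pos': [0.483, -0.048, 0.131], 'tcp_rot': [-3.14, -0.002, 2.718], 'width': 0.224, 'grip_force': 97.845, 'force': [-0.558, 0.208, -1.259], 'qpos': [-0.329, 0.242, 1.825, -0.001, 1.078, -1.475]}
[-0.15085045  0.07504812  0.13075403]
wrist lock_pin [([0.4838, -0.0511, 0.0812], 0.77)]
wrist keeper_eye [([0.4985, -0.4121, 0.0576], 0.91)]
[ 0.01207012 -0.25063378  0.0576    ]
eye0 [ 0.49979116 -0.41147922  0.057     ]
15 [[0.0,0.0,-0.051,-0.44,-0.86,0.0,-1],[0.0,0.0,-0.051,-0.39,-0.89,0.0,-1],[0.0,0.0,-0.051,-0.35,-0.91,0.0,-1],[0.0,0.0,-0.052,-0.3,-0.92,0.0,-1],[0.0,0.0,-0.051,-0.25,-0.94,0.0,-1],[0.0,0.0,-0.052,-0.21,-0.95,0.0,-1],[0.0,0.0,-0.051,-0.16,-0.96,0.0,-1],[0.0,0.0,-0.052,-0.11,-0.96,0.0,-1],[0.0,-0.001,-0.051,-0.06,-0.97,0.0,-1],[0.0,0.0,-0.052,-0.01,-0.97,0.0,-1],[0.0,0.0,-0.051,0.05,-0.97,0.0,-1],[0.0,-0.001,-0.052,0.09,-0.96,0.0,-1],[0.0,0.0,-0.051,0.15,-0.96,0.01,-1],[0.0,-0.001,-0.052,0.19,-0.95,0.0,-1],[0.001,0.0,-0.051,0.24,-0.93,0.01,-1]]
```

>>> drive_tool(
  rows=[
    [0, 0, -0.051, -0.44, -0.86, 0, -1],
    [0, 0, -0.051, -0.39, -0.89, 0, -1],
    [0, 0, -0.051, -0.35, -0.91, 0, -1],
    [0, 0, -0.052, -0.3, -0.92, 0, -1],
    [0, 0, -0.051, -0.25, -0.94, 0, -1],
    [0, 0, -0.052, -0.21, -0.95, 0, -1],
    [0, 0, -0.051, -0.16, -0.96, 0, -1],
    [0, 0, -0.052, -0.11, -0.96, 0, -1],
    [0, 0, -0.051, -0.06, -0.97, 0, -1],
    [0, 0, -0.052, -0.01, -0.97, 0, -1],
    [0, 0, -0.051, 0.05, -0.97, 0, -1],
    [0, 0, -0.052, 0.09, -0.96, 0, -1],
    [0, 0, -0.051, 0.15, -0.96, 0, -1],
    [0, 0, -0.052, 0.19, -0.95, 0, -1],
    [0, 0, -0.051, 0.24, -0.93, 0, -1],
    [0, 0, 0, 0, 0, 0, -1],
    [0, 0, 0, 0, 0, 0, -1],
  ],
)

```text
time_s: 47.38
tool_pos: [0.5001, -0.4107, 0.1306]
tcp_rot: [3.139, -0.002, -2.795]
force: [-0.1, -0.0, -0.4]
width: 0.217
grip_force: 97.9
```

Run:
```python
from h import *
s=st(); print('TCP X',X.l(s["tool_pos"]),'eye',X.l(eye(0,.057))); im=optics.capture("wrist")[:,:,::-1]; cv2.imwrite('pics/w18.png',im)
tip("wrist","lock_pin"); tip("wrist","keeper_eye"); tip("top","keeper_eye"); 
optics.capture("top"); tip("top","lock_pin")
u=proj(eye(0,.057),s)[0]; print(u, proj(np.array(s["tool_pos"])-[0,0,.048],s))
x,y=u.astype(int); cv2.imwrite('pics/w18c.png',cv2.resize(im[y-60:y+60,x-80:x+80],None,fx=4,fy=4,interpolation=cv2.INTER_CUBIC))
plan([(eye(0,.108),kyaw(0),-1)])
```

```text
{'time_s': 47.375, 'tool_pos': [0.5, -0.411, 0.131], 'tcp_rot': [3.139, -0.002, -2.795], 'width': 0.217, 'grip_force': 97.872, 'force': [-0.133, -0.034, -0.432], 'qpos': [-0.859, 0.508, 1.416, -0.002, 1.22, -2.775]}
TCP X [ 0.01295194 -0.24865972  0.13057963] eye [ 0.01299309 -0.24953806  0.057     ]
wrist lock_pin [([0.5002, -0.4116, 0.0826], 0.59)]
wrist keeper_eye [([0.4958, -0.4116, 0.058], 0.67)]
top keeper_eye [([0.5002, -0.4138, 0.0608], 0.72)]
top lock_pin [([0.4498, 0.2148, 0.0387], 0.36)]
[315.80267909 210.59011496] [[316.82057533 224.17115162]]
1 [[0.0,0.0,0.0,0.04,-0.01,0.94,-1]]
```

View pics/w18c.png

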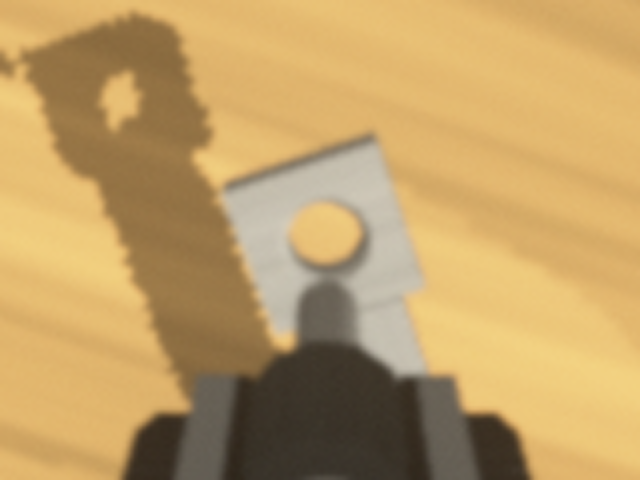

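Tip at crop (328,285) lines up with the eye at (328,236), within 1 mm of prediction. Inserting.

>>> drive_tool(
  rows=[
    [0, 0, 0, 0.05, 0.01, 0.5, -1],
    [0, 0, 0, 0, 0, 0.4, -1],
    [0, 0, 0, 0, 0, 0.3, -1],
    [0, 0, 0, 0, 0, 0.26, -1],
    [0, 0, 0, 0, 0, 0, -1],
    [0, 0, 0, 0, 0, 0, -1],
  ],
)

```text
time_s: 48.42
tool_pos: [0.4993, -0.4121, 0.0952]
tcp_rot: [-3.141, -0.002, -2.794]
force: [0.2, -0.2, -1.2]
width: 0.222
grip_force: 97.8
```

Run:
```python
from h import *
s=st(); p=X.l(s["tool_pos"]); z=s["tool_pos"][2]; d=p[:2]-[.14,0]; print('TCP X',p,'r',np.hypot(*d),'th',1.1+np.pi-(np.arctan2(d[1],d[0])%(2*np.pi)))
w=[(eye(t,.094),kyaw(t),-1) for t in np.arange(.08,1.045,.08)]+[(eye(1.10,.094),kyaw(1.1),-1)]
plan(w)
```

```text
{'time_s': 48.425, 'tool_pos': [0.499, -0.412, 0.095], 'tcp_rot': [-3.141, -0.002, -2.794], 'width': 0.222, 'grip_force': 97.849, 'force': [0.175, -0.242, -1.16], 'qpos': [-0.861, 0.54, 1.456, -0.002, 1.146, -2.778]}
TCP X [ 0.01275446 -0.25028118  0.09516856] r 0.2807705434549317 th -0.00044310411649561843
14 [[0.0,-0.002,0.056,0.23,0.87,0.05,-1],[0.0,0.0,0.056,0.23,0.87,0.0,-1],[0.0,0.0,0.056,0.22,0.87,0.0,-1],[0.0,0.0,0.056,0.19,0.87,0.0,-1],[0.0,0.0,0.056,0.18,0.88,0.0,-1],[0.0,0.0,0.056,0.15,0.88,0.0,-1],[0.0,0.0,0.056,0.13,0.89,-0.01,-1],[0.0,0.0,0.056,0.11,0.89,0.0,-1],[0.0,0.0,0.056,0.09,0.89,0.0,-1],[0.0,0.0,0.056,0.06,0.89,0.0,-1],[0.0,0.0,0.056,0.05,0.9,0.0,-1],[0.0,0.0,0.056,0.02,0.89,0.0,-1],[0.0,0.0,0.056,0.0,0.9,0.0,-1],[0.0,0.0,0.042,-0.01,0.67,0.0,-1]]
```

>>> drive_tool(
  rows=[
    [0, 0, 0.056, 0.23, 0.87, 0.1, -1],
    [0, 0, 0.056, 0.23, 0.87, 0, -1],
    [0, 0, 0.056, 0.22, 0.87, 0, -1],
    [0, 0, 0.056, 0.19, 0.87, 0, -1],
    [0, 0, 0.056, 0.18, 0.88, 0, -1],
    [0, 0, 0, 0, 0, 0, -1],
  ],
)

```text
time_s: 49.18
tool_pos: [0.4488, -0.3125, 0.0934]
tcp_rot: [-3.139, -0.001, -3.073]
force: [0.2, -3.7, -2.1]
width: 0.221
grip_force: 98.0
```

Run:
```python
from h import *
s=st(); p=X.l(s["tool_pos"]); d=p[:2]-[.14,0]; print('r',np.hypot(*d),'th',1.1+np.pi-(np.arctan2(d[1],d[0])%(2*np.pi)))
optics.capture("top"); 
for r in tip("top","keeper_eye"): 
    d=X.l(r["location"])[:2]-[.14,0]; print('eye r',np.hypot(*d),'th',1.1+np.pi-(np.arctan2(d[1],d[0])%(2*np.pi)))
w=[(eye(t,.0935),kyaw(t),-1) for t in np.arange(.48,1.045,.08)]+[(eye(1.10,.0935),kyaw(1.1),-1,2)]
plan(w)
```

```text
{'time_s': 49.175, 'tool_pos': [0.449, -0.312, 0.093], 'tcp_rot': [-3.139, -0.001, -3.073], 'width': 0.221, 'grip_force': 97.954, 'force': [0.176, -3.737, -2.072], 'qpos': [-0.811, 0.384, 1.724, -0.002, 1.032, -2.449]}
r 0.2798399058692853 th 0.4005634637395774
top keeper_eye []
10 [[-0.003,0.0,0.057,0.17,0.94,-0.01,-1],[0.0,0.0,0.056,0.13,0.88,0.0,-1],[0.0,0.0,0.056,0.11,0.89,0.0,-1],[0.0,0.0,0.056,0.08,0.9,0.0,-1],[0.0,0.0,0.056,0.07,0.89,0.0,-1],[0.0,0.0,0.056,0.04,0.89,0.0,-1],[0.0,0.0,0.056,0.03,0.9,0.0,-1],[0.0,0.0,0.056,0.0,0.89,0.0,-1],[0.0,0.0,0.021,0.0,0.34,0.0,-1],[0.0,0.0,0.021,0.0,0.34,0.0,-1]]
```

>>> drive_tool(
  rows=[
    [0, 0, 0.057, 0.17, 0.94, 0, -1],
    [0, 0, 0.056, 0.13, 0.88, 0, -1],
    [0, 0, 0.056, 0.11, 0.89, 0, -1],
    [0, 0, 0.056, 0.08, 0.9, 0, -1],
    [0, 0, 0.056, 0.07, 0.89, 0, -1],
    [0, 0, 0.056, 0.04, 0.89, 0, -1],
    [0, 0, 0.056, 0.03, 0.9, 0, -1],
    [0, 0, 0.056, 0, 0.89, 0, -1],
    [0, 0, 0.021, 0, 0.34, 0, -1],
    [0, 0, 0.021, 0, 0.34, 0, -1],
    [0, 0, 0, 0, 0, 0, -1],
    [0, 0, 0, 0, 0, 0, -1],
  ],
)

```text
time_s: 50.78
tool_pos: [0.4627, -0.1207, 0.0926]
tcp_rot: [-3.139, -0.0, 2.718]
force: [1.3, -3.6, 1.2]
width: 0.224
grip_force: 98.4
```

Run:
```python
from h import *
s=st(); p=X.l(s["tool_pos"]); print(p); im=optics.capture("wrist")[:,:,::-1]; cv2.imwrite('pics/w20.png',im)
tip("wrist","boss_mouth"); 
for r in tip("wrist","keeper_eye")+tip("wrist","lock_pin"): print(X.l(r["location"]).round(4))
plan([(X.w(-.14,0,.0935),X.yaw+np.pi,-1)])
```

```text
{'time_s': 50.775, 'tool_pos': [0.463, -0.121, 0.093], 'tcp_rot': [-3.139, -0.0, 2.718], 'width': 0.224, 'grip_force': 98.381, 'force': [1.261, -3.602, 1.161], 'qpos': [-0.487, 0.278, 1.889, -0.003, 0.975, -1.634]}
[-0.14010019  0.00040372  0.09264358]
wrist boss_mouth [([0.4648, -0.1199, 0.0391], 0.66)]
wrist keeper_eye [([0.4597, -0.1236, 0.0564], 0.58)]
wrist lock_pin [([0.4619, -0.1228, 0.0433], 0.6)]
[-0.1416 -0.0034  0.0564]
[-0.14   -0.0018  0.0433]
1 [[0.0,0.0,0.0,-0.02,-0.03,-0.04,-1]]
```

>>> drive_tool(
  rows=[
    [0, 0, 0, 0, 0, 0.2, -1],
    [0, 0, 0, 0, 0, 0.2, -1],
    [0, 0, 0, 0, 0, 0.15, -1],
    [0, 0, 0, 0, 0, 0, -1],
  ],
)

```text
time_s: 51.48
tool_pos: [0.4619, -0.1195, 0.0779]
tcp_rot: [-3.14, -0.002, 2.718]
force: [1.5, -5.1, -3.3]
width: 0.227
grip_force: 98.3
```

>>> drive_tool(
  rows=[
    [0, 0, 0, 0, 0, 0.2, -1],
    [0, 0, 0, 0, 0, 0.2, -1],
    [0, 0, 0, 0, 0, 0.2, -1],
    [0, 0, 0, 0, 0, 0.05, -1],
    [0, 0, 0, 0, 0, 0, -1],
  ],
)

```text
time_s: 52.1
tool_pos: [0.4621, -0.1197, 0.062]
tcp_rot: [-3.14, -0.001, 2.718]
force: [1.1, -5.7, -0.2]
width: 0.224
grip_force: 98.6
```

>>> drive_tool(
  rows=[
    [0, 0, 0, 0, 0, 0.06, -1],
    [0, 0, 0, 0, 0, 0.04, -1],
    [0, 0, 0, 0, 0, 0, -1],
  ],
)

```text
time_s: 52.48
tool_pos: [0.4623, -0.1198, 0.0617]
tcp_rot: [-3.14, -0.0, 2.718]
force: [-5.3, -3.6, 21.7]
width: 0.223
grip_force: 101.2
```

Contact at 61.7 mm with 22 N: the knob is home on the eye. Release, lift, and verify.

>>> drive_tool(
  rows=[
    [0, 0, 0, 0, 0, -0.05, -1],
    [0, 0, 0, 0, 0, 0, -0.1],
    [0, 0, 0, 0, 0, 0, -0.1],
    [0, 0, 0, 0, 0, 0, -0.1],
    [0, 0, 0, 0, 0, -0.4, -0.1],
    [0, 0, 0, 0, 0, -0.8, -0.1],
    [0, 0, 0, 0, 0, -0.9, -0.1],
    [0, 0, 0, 0, 0, -0.9, -0.1],
    [0, 0, 0, 0, 0, -0.9, -0.1],
    [0, 0, 0, -0.5, 0.5, -0.5, -0.1],
    [0, 0, 0, 0, 0, 0, -0.1],
  ],
  grip_force=30,
)

```text
time_s: 53.85
tool_pos: [0.4801, -0.1133, 0.1725]
tcp_rot: [-3.14, 0.002, 2.719]
force: [0.2, 0.3, 0.5]
width: 0.452
grip_force: 0.0
```

Run:
```python
from h import *
s=st(); 
for c in("wrist","scene"):
  im=optics.capture(c)[:,:,::-1]; cv2.imwrite('pics/v_'+c+'.png',im)
  for n in ["lock_pin","keeper_eye","module1"]:
    for r in tip(c,n,3): print(X.l(r["location"]).round(4))
w=cv2.imread('pics/v_wrist.png'); q=cv2.imread('pics/v_scene.png')
a=cv2.resize(w[40:280,160:460],(500,400)); b=cv2.resize(q[160:290,190:330],(300,280)); b=cv2.copyMakeBorder(b,0,120,0,0,cv2.BORDER_CONSTANT)
cv2.imwrite('pics/v.png',np.hstack([a,b]))
```

```text
{'time_s': 53.85, 'tool_pos': [0.48, -0.113, 0.173], 'tcp_rot': [-3.14, 0.002, 2.719], 'width': 0.452, 'grip_force': 0.0, 'force': [0.247, 0.327, 0.515], 'qpos': [-0.458, 0.206, 1.756, -0.001, 1.178, -1.605]}
wrist lock_pin [([0.4649, -0.1234, 0.0118], 0.86), ([0.6046, 0.252, 0.0469], 0.64)]
[-0.137  -0.0011  0.0118]
[-0.1635  0.3986  0.0469]
wrist keeper_eye [([0.4599, -0.1247, 0.0587], 0.75)]
[-0.141  -0.0043  0.0587]
wrist module1 [([0.5519, -0.1643, 0.0117], 0.98), ([0.6031, -0.1834, 0.012], 0.6), ([0.504, -0.1443, 0.0081], 0.59)]
[-0.0409 -0.0027  0.0117]
[0.0137 0.0008 0.012 ]
[-0.0927 -0.0041  0.0081]
scene lock_pin [([0.4584, -0.119, 0.013], 0.56)]
[-0.1447  0.0002  0.013 ]
scene keeper_eye [([0.4572, -0.1245, 0.0539], 0.78)]
[-0.1436 -0.0053  0.0539]
scene module1 [([0.5553, -0.1622, 0.0093], 0.76), ([0.5061, -0.1402, 0.0073], 0.73), ([0.602, -0.1813, 0.0137], 0.46)]
[-0.0386  0.0006  0.0093]
[-0.0925  0.0005  0.0073]
[0.0118 0.0023 0.0137]
```

View pics/v.png

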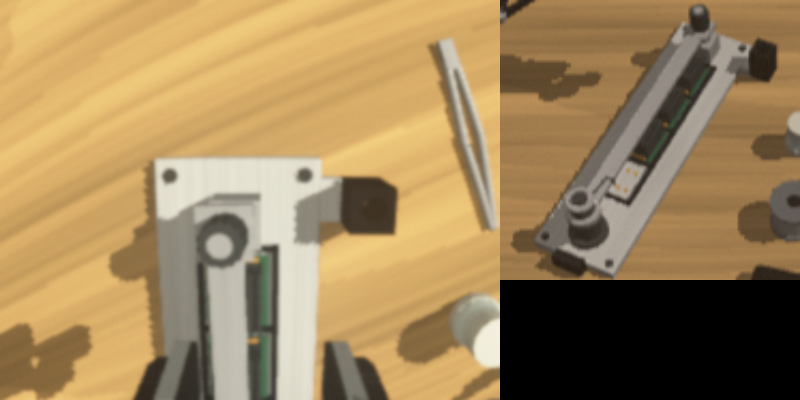

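Pin knob at left-panel (220,238) sits on the eye over the boss; all three modules are under the arm. Step 3 looks done, so I'll close the lid.

Run:
```python
from h import *
Y=C.yaw+np.pi
plan([(C.w(0,0,.275),Y,0),(C.w(.101,.0005,.275),Y,0)])
```

```text
20 [[0.0,0.0,-0.043,0.24,0.85,-0.26,0],[0.0,0.0,-0.043,0.2,0.86,-0.26,0],[0.0,0.0,-0.043,0.17,0.87,-0.26,0],[0.0,0.0,-0.042,0.13,0.88,-0.26,0],[0.0,0.0,-0.043,0.09,0.88,-0.26,0],[0.0,0.0,-0.042,0.05,0.89,-0.26,0],[0.0,0.0,-0.043,0.02,0.89,-0.26,0],[0.0,0.0,-0.042,-0.02,0.89,-0.26,0],[0.0,0.0,-0.043,-0.06,0.88,-0.26,0],[0.0,0.0,-0.042,-0.1,0.88,-0.26,0],[0.0,0.0,-0.043,-0.13,0.88,-0.26,0],[0.0,-0.001,-0.042,-0.17,0.87,-0.26,0],[0.0,0.0,-0.043,-0.21,0.86,-0.27,0],[0.0,-0.001,-0.042,-0.25,0.85,-0.26,0],[0.0,0.0,-0.043,-0.28,0.84,-0.27,0],[0.0,-0.001,-0.042,-0.32,0.83,-0.26,0],[0.0,0.0,0.0,-0.81,0.0,0.0,0],[0.0,0.0,0.0,-0.81,0.01,0.0,0],[0.0,0.0,0.0,-0.81,0.0,0.0,0],[0.0,0.0,0.0,-0.8,0.01,0.0,0]]
1 [[0.0,0.0,0.0,-0.81,0.0,0.0,0]]
```

>>> drive_tool(
  rows=[
    [0, 0, -0.043, 0.24, 0.85, -0.26, 0],
    [0, 0, -0.043, 0.2, 0.86, -0.26, 0],
    [0, 0, -0.043, 0.17, 0.87, -0.26, 0],
    [0, 0, -0.042, 0.13, 0.88, -0.26, 0],
    [0, 0, -0.043, 0.09, 0.88, -0.26, 0],
    [0, 0, -0.042, 0.05, 0.89, -0.26, 0],
    [0, 0, -0.043, 0.02, 0.89, -0.26, 0],
    [0, 0, -0.042, -0.02, 0.89, -0.26, 0],
    [0, 0, -0.043, -0.06, 0.88, -0.26, 0],
    [0, 0, -0.042, -0.1, 0.88, -0.26, 0],
    [0, 0, -0.043, -0.13, 0.88, -0.26, 0],
    [0, 0, -0.042, -0.17, 0.87, -0.26, 0],
    [0, 0, -0.043, -0.21, 0.86, -0.27, 0],
    [0, 0, -0.042, -0.25, 0.85, -0.26, 0],
    [0, 0, -0.043, -0.28, 0.84, -0.27, 0],
    [0, 0, -0.042, -0.32, 0.83, -0.26, 0],
    [0, 0, 0, -0.5, 0, 0, 0],
    [0, 0, 0, 0, 0, 0, 0],
  ],
)

```text
time_s: 56.5
tool_pos: [0.5447, 0.2402, 0.2744]
tcp_rot: [-3.141, -0.003, -2.885]
force: [0.0, -0.5, -0.2]
width: 0.502
grip_force: 0.0
```

Run:
```python
from h import *
s=st(); print(C.l(s["tool_pos"]))
for c in("wrist","top","scene"):
    im=optics.capture(c)
    for r in tip(c,"lid_catch"): print(C.l(r["location"]).round(4))
Y=C.yaw+np.pi
plan([(C.w(.101,.0005,.275),Y,0),(C.w(.101,.0005,.217),Y,0)])
w=[(C.w(.075-.172*np.cos(a),.0005,.047+.172*np.sin(a)),Y,-1) for a in np.arange(1.62,-.01,-.11)]
plan(w,start=(C.w(.101,.0005,.217),Y))
```

```text
{'time_s': 56.5, 'tool_pos': [0.545, 0.24, 0.274], 'tcp_rot': [-3.141, -0.003, -2.885], 'width': 0.502, 'grip_force': 0.0, 'force': [0.014, -0.48, -0.244], 'qpos': [0.229, 0.319, 1.347, -0.001, 1.478, -1.599]}
[ 0.01345079 -0.00073181  0.27440279]
wrist lid_catch [([0.6279, 0.257, 0.2198], 0.64)]
[ 0.0982 -0.0056  0.2198]
top lid_catch [([0.629, 0.2596, 0.2245], 0.96)]
[ 0.0999 -0.0034  0.2245]
scene lid_catch [([0.6274, 0.2617, 0.2219], 0.55)]
[ 0.0989 -0.001   0.2219]
7 [[0.0,0.0,0.0,-0.88,0.01,0.0,0],[0.0,0.0,0.0,-0.89,0.01,0.0,0],[0.0,0.0,0.0,-0.88,0.01,0.0,0],[0.0,0.0,0.0,-0.89,0.02,0.0,0],[0.0,0.0,0.0,0.0,0.0,0.77,0],[0.0,0.0,0.0,0.0,0.0,0.77,0],[0.0,0.0,0.0,0.0,0.0,0.78,0]]
15 [[0.0,0.0,0.0,0.7,0.0,-0.07,-1],[0.0,0.0,0.0,0.76,0.0,0.0,-1],[0.0,0.0,0.0,0.75,0.0,0.09,-1],[0.0,0.0,0.0,0.74,0.0,0.17,-1],[0.0,0.0,0.0,0.71,0.0,0.25,-1],[0.0,0.0,0.0,0.68,0.0,0.32,-1],[0.0,0.0,0.0,0.65,0.0,0.4,-1],[0.0,0.0,0.0,0.59,0.0,0.47,-1],[0.0,0.0,0.0,0.54,0.0,0.53,-1],[0.0,0.0,0.0,0.48,0.0,0.59,-1],[0.0,0.0,0.0,0.41,0.0,0.63,-1],[0.0,0.0,0.0,0.34,0.0,0.68,-1],[0.0,0.0,0.0,0.26,0.0,0.71,-1],[0.0,0.0,0.0,0.19,0.0,0.73,-1],[0.0,0.0,0.0,0.1,0.0,0.75,-1]]
```

>>> drive_tool(
  rows=[
    [0, 0, 0, -0.88, 0, 0, 0],
    [0, 0, 0, -0.88, 0, 0, 0],
    [0, 0, 0, -0.88, 0, 0, 0],
    [0, 0, 0, -0.82, 0, 0, 0],
    [0, 0, 0, 0, 0, 0.77, 0],
    [0, 0, 0, 0, 0, 0.77, 0],
    [0, 0, 0, 0, 0, 0.75, 0],
    [0, 0, 0, 0, 0, 0, 0],
    [0, 0, 0, 0, 0, 0, -1],
    [0, 0, 0, 0, 0, 0, -1],
    [0, 0, 0, 0, 0, 0, -1],
    [0, 0, 0, 0, 0, 0, -1],
    [0, 0, 0, 0, 0, 0, -1],
  ],
)

```text
time_s: 58.42
tool_pos: [0.6284, 0.2607, 0.2188]
tcp_rot: [-3.138, -0.001, -2.886]
force: [0.4, -5.3, -1.1]
width: 0.291
grip_force: 31.5
```

>>> drive_tool(
  rows=[
    [0, 0, 0, 0.63, 0, -0.05, -1],
    [0, 0, 0, 0.76, 0, 0, -1],
    [0, 0, 0, 0.75, 0, 0.09, -1],
    [0, 0, 0, 0.74, 0, 0.17, -1],
    [0, 0, 0, 0.71, 0, 0.25, -1],
    [0, 0, 0, 0.68, 0, 0.32, -1],
    [0, 0, 0, 0.65, 0, 0.4, -1],
    [0, 0, 0, 0.59, 0, 0.47, -1],
    [0, 0, 0, 0.54, 0, 0.53, -1],
    [0, 0, 0, 0, 0, 0, -1],
  ],
)

```text
time_s: 59.68
tool_pos: [0.4793, 0.2245, 0.1646]
tcp_rot: [3.141, -0.003, -2.884]
force: [-7.7, 1.2, 4.7]
width: 0.292
grip_force: 33.8
```

>>> drive_tool(
  rows=[
    [0, 0, 0, 0.48, 0, 0.59, -1],
    [0, 0, 0, 0.41, 0, 0.63, -1],
    [0, 0, 0, 0.34, 0, 0.68, -1],
    [0, 0, 0, 0.26, 0, 0.71, -1],
    [0, 0, 0, 0.19, 0, 0.73, -1],
    [0, 0, 0, 0.1, 0, 0.6, -1],
    [0, 0, 0, 0, 0, 0, -1],
  ],
)

```text
time_s: 60.55
tool_pos: [0.4356, 0.2139, 0.0646]
tcp_rot: [3.139, -0.006, -2.885]
force: [-8.0, 5.6, -1.1]
width: 0.289
grip_force: 36.9
```

>>> drive_tool(
  rows=[
    [0, 0, 0, 0, 0, 0.25, -1],
    [0, 0, 0, 0, 0, 0.25, -1],
    [0, 0, 0, 0, 0, 0, -1],
  ],
)

```text
time_s: 60.92
tool_pos: [0.4348, 0.2137, 0.0523]
tcp_rot: [3.139, -0.008, -2.885]
force: [-8.3, 4.7, -1.5]
width: 0.291
grip_force: 37.5
```

>>> drive_tool(
  rows=[
    [0, 0, 0, -0.05, 0, 0.15, -1],
    [0, 0, 0, 0, 0, 0.1, -1],
    [0, 0, 0, 0, 0, 0, -1],
    [0, 0, 0, 0, 0, 0, -1],
  ],
)

```text
time_s: 61.42
tool_pos: [0.4348, 0.2137, 0.0458]
tcp_rot: [3.139, -0.01, -2.885]
force: [-11.9, 3.9, -0.9]
width: 0.296
grip_force: 37.9
```

>>> drive_tool(
  rows=[
    [0, 0, 0, 0, 0, 0, 0],
    [0, 0, 0, 0, 0, 0, 0],
    [0, 0, 0, 0, 0, -0.5, 0],
    [0, 0, 0, 0, 0, -0.9, 0],
    [0, 0, 0, 0, 0, -0.9, -0.5],
    [0, 0, 0, -0.8, 0, -0.2, -1],
    [0, 0, 0, -0.8, 0, 0, -1],
    [0, 0, 0, 0, 0, 0, -1],
    [0, 0, 0, 0, 0, 0, -1],
  ],
)

```text
time_s: 62.55
tool_pos: [0.4773, 0.2231, 0.1091]
tcp_rot: [-3.141, -0.003, -2.885]
force: [-0.9, 0.1, 0.5]
width: 0.0
grip_force: 0.0
```

Run:
```python
from h import *
s=st(); print(C.l(s["tool_pos"])); save("wrist","w21.png")
for n in("lid_catch","hasp_tab"):
    for r in tip("wrist",n): print(C.l(r["location"]).round(4))
Y=C.yaw+np.pi
plan([(C.w(-.055,0,.068),Y,-1)])
```

```text
{'time_s': 62.55, 'tool_pos': [0.477, 0.223, 0.109], 'tcp_rot': [-3.141, -0.003, -2.885], 'width': 0.0, 'grip_force': 0.0, 'force': [-0.91, 0.115, 0.456], 'qpos': [0.225, 0.335, 1.754, -0.0, 1.056, -1.602]}
[-0.05612224 -0.00015968  0.1090537 ]
wrist lid_catch [([0.4402, 0.2144, 0.0582], 0.79)]
[-0.0942  0.0009  0.0582]
wrist hasp_tab [([0.3861, 0.2029, 0.0279], 0.64)]
[-0.1494  0.0035  0.0279]
2 [[0.0,0.0,0.0,-0.03,0.0,0.82,-1],[0.0,0.0,0.0,-0.03,0.0,0.81,-1]]
```

>>> drive_tool(
  rows=[
    [0, 0, 0, 0, 0, 0.82, -1],
    [0, 0, 0, 0, 0, 0.8, -1],
    [0, 0, 0, 0, 0, 0.12, -1],
    [0, 0, 0, 0, 0, 0.12, -1],
    [0, 0, 0, 0, 0, 0.06, -1],
    [0, 0, 0, 0, 0, 0, -1],
  ],
)

```text
time_s: 63.45
tool_pos: [0.4782, 0.2234, 0.0613]
tcp_rot: [-3.142, -0.001, -2.884]
force: [-0.6, 0.6, 0.1]
width: -0.004
grip_force: 0.0
```

>>> drive_tool(
  rows=[
    [0, 0, 0, 0, 0, 0.06, -1],
    [0, 0, 0, 0, 0, 0.04, -1],
    [0, 0, 0, 0, 0, 0, -1],
  ],
)

```text
time_s: 63.82
tool_pos: [0.4783, 0.2234, 0.0603]
tcp_rot: [-3.141, -0.0, -2.884]
force: [-4.1, -1.1, 14.9]
width: -0.003
grip_force: 7.3
```

Lid is fully down (contact at 60.3 mm). Now pinch the hasp tab and swing it back.

Run:
```python
from h import *
Y=C.yaw+np.pi; y=.001
e=(C.w(-.083-.066*np.sin(1.7),y,.036+.066*np.cos(1.7)-.009),Y)
plan([(C.w(-.07,y,.12),Y,-.1),(C.w(e[0][0]*0-.1485,y,.12),Y,-.1),(C.w(-.1485,y,.06),Y,-.1),(e[0],Y,-.1)])
w=[(C.w(-.083-.066*np.sin(a),y,.036+.066*np.cos(a)-.009),Y,-1) for a in np.arange(1.5,-.15,-.2)]
plan(w,start=e)
```

```text
12 [[0.0,0.0,0.0,0.2,0.01,-0.8,-0.1],[0.0,0.0,0.0,0.2,0.02,-0.79,-0.1],[0.0,0.0,0.0,0.2,0.01,-0.8,-0.1],[0.0,0.0,0.0,0.78,0.0,0.0,-0.1],[0.0,0.0,0.0,0.79,0.0,0.0,-0.1],[0.0,0.0,0.0,0.78,0.0,0.0,-0.1],[0.0,0.0,0.0,0.79,0.0,0.0,-0.1],[0.0,0.0,0.0,0.0,0.0,0.8,-0.1],[0.0,0.0,0.0,0.0,0.0,0.8,-0.1],[0.0,0.0,0.0,0.0,0.0,0.8,-0.1],[0.0,0.0,0.0,0.0,0.0,0.83,-0.1],[0.0,0.0,0.0,-0.01,0.0,0.83,-0.1]]
9 [[0.0,0.0,0.0,0.02,0.0,-0.53,-1],[0.0,0.0,0.0,-0.09,0.0,-0.52,-1],[0.0,0.0,0.0,-0.2,0.0,-0.49,-1],[0.0,0.0,0.0,-0.28,0.0,-0.44,-1],[0.0,0.0,0.0,-0.37,0.0,-0.38,-1],[0.0,0.0,0.0,-0.43,0.0,-0.3,-1],[0.0,0.0,0.0,-0.49,0.0,-0.2,-1],[0.0,0.0,0.0,-0.51,0.0,-0.11,-1],[0.0,0.0,0.0,-0.53,0.0,0.0,-1]]
```

>>> drive_tool(
  rows=[
    [0, 0, 0, 0, 0.01, -0.8, -0.1],
    [0, 0, 0, 0.3, 0.02, -0.79, -0.1],
    [0, 0, 0, 0.3, 0.01, -0.8, -0.1],
    [0, 0, 0, 0.78, 0, 0, -0.1],
    [0, 0, 0, 0.79, 0, 0, -0.1],
    [0, 0, 0, 0.78, 0, 0, -0.1],
    [0, 0, 0, 0.79, 0, 0, -0.1],
    [0, 0, 0, 0, 0, 0.8, -0.1],
    [0, 0, 0, 0, 0, 0.8, -0.1],
    [0, 0, 0, 0, 0, 0.8, -0.1],
    [0, 0, 0, 0, 0, 0, -0.1],
    [0, 0, 0, 0, 0, 0, -0.1],
  ],
)

```text
time_s: 65.32
tool_pos: [0.3877, 0.2006, 0.0589]
tcp_rot: [-3.141, -0.001, -2.884]
force: [0.3, 0.0, 0.1]
width: 0.452
grip_force: 0.0
```

Run:
```python
from h import *
s=st(); print(C.l(s["tool_pos"])); save("wrist","w22.png")
for r in tip("wrist","hasp_tab"): print(C.l(r["location"]).round(4))
for c in("wrist",): 
    for r in spot(c,"hasp_tab"): print(C.l(r["location"]).round(4))
Y=C.yaw+np.pi; plan([(C.w(-.1485,.001,.0185),Y,-.1)])
```

```text
{'time_s': 65.325, 'tool_pos': [0.388, 0.201, 0.059], 'tcp_rot': [-3.141, -0.001, -2.884], 'width': 0.452, 'grip_force': 0.0, 'force': [0.32, 0.048, 0.072], 'qpos': [0.221, 0.265, 2.019, -0.0, 0.858, -1.607]}
[-0.14849876  0.00088824  0.05891756]
wrist hasp_tab [([0.388, 0.2002, 0.0302], 0.69)]
[-0.1483  0.0004  0.0302]
wrist hasp_tab spot []
2 [[0.0,0.0,0.0,0.0,0.0,0.81,-0.1],[0.0,0.0,0.0,0.01,0.01,0.82,-0.1]]
```

>>> drive_tool(
  rows=[
    [0, 0, 0, 0, 0, 0.81, -0.1],
    [0, 0, 0, 0, 0, 0.78, -0.1],
    [0, 0, 0, 0, 0, 0, -0.1],
    [0, 0, 0, 0, 0, 0, -1],
    [0, 0, 0, 0, 0, 0, -1],
    [0, 0, 0, 0, 0, 0, -1],
    [0, 0, 0, 0, 0, 0, -1],
  ],
)

```text
time_s: 66.35
tool_pos: [0.3868, 0.2018, 0.0194]
tcp_rot: [3.14, -0.001, -2.885]
force: [-1.9, 6.7, -0.8]
width: 0.265
grip_force: 29.4
```

>>> drive_tool(
  rows=[
    [0, 0, 0, 0.02, 0, -0.53, -1],
    [0, 0, 0, -0.09, 0, -0.52, -1],
    [0, 0, 0, -0.2, 0, -0.49, -1],
    [0, 0, 0, -0.28, 0, -0.44, -1],
    [0, 0, 0, -0.37, 0, -0.38, -1],
    [0, 0, 0, 0, 0, 0, -1],
  ],
)

```text
time_s: 67.1
tool_pos: [0.4094, 0.2075, 0.0788]
tcp_rot: [3.14, -0.001, -2.885]
force: [-2.2, 4.3, -1.4]
width: 0.268
grip_force: 29.9
```

>>> drive_tool(
  rows=[
    [0, 0, 0, -0.43, 0, -0.3, -1],
    [0, 0, 0, -0.49, 0, -0.2, -1],
    [0, 0, 0, -0.51, 0, -0.11, -1],
    [0, 0, 0, -0.53, 0, 0, -1],
    [0, 0, 0, 0, 0, 0, -1],
    [0, 0, 0, 0, 0, 0, -1],
  ],
)

```text
time_s: 67.85
tool_pos: [0.4576, 0.2194, 0.0938]
tcp_rot: [3.141, 0.0, -2.884]
force: [-2.4, 3.6, 6.2]
width: 0.267
grip_force: 32.2
```

Run:
```python
from h import *
s=st(); print(C.l(s["tool_pos"])); save("wrist","w23.png")
for c in("wrist","top","scene"):
    optics.capture(c)
    for r in tip(c,"hasp_tab"): print(C.l(r["location"]).round(4))
```

```text
{'time_s': 67.85, 'tool_pos': [0.458, 0.219, 0.094], 'tcp_rot': [3.141, 0.0, -2.884], 'width': 0.267, 'grip_force': 32.208, 'force': [-2.411, 3.561, 6.204], 'qpos': [0.227, 0.322, 1.819, 0.0, 1.0, -1.602]}
[-0.07610292  0.00123771  0.09382861]
wrist hasp_tab [([0.4478, 0.2155, 0.0998], 0.87)]
[-0.0865 -0.      0.0998]
top hasp_tab []
scene hasp_tab [([0.4466, 0.2194, 0.1011], 0.55)]
[-0.0867  0.0041  0.1011]
```

>>> drive_tool(
  rows=[
    [0, 0, 0, 0, 0, 0, 0],
    [0, 0, 0, 0, 0, 0, 0],
    [0, 0, 0, 0, 0, -0.4, 0],
    [0, 0, 0, 0, 0, -0.9, 0],
    [0, 0, 0, 0.5, 0, -0.5, -0.5],
    [0, 0, 0, 0.9, 0, 0, -1],
    [0, 0, 0, 0.5, 0, 0, -1],
    [0, 0, 0, 0, 0, 0, -1],
    [0, 0, 0, 0, 0, 0, -1],
  ],
)

```text
time_s: 69.32
tool_pos: [0.4116, 0.2069, 0.1379]
tcp_rot: [-3.141, -0.001, -2.884]
force: [1.1, -0.3, 0.7]
width: -0.004
grip_force: 0.0
```

Run:
```python
from h import *
s=st(); print(C.l(s["tool_pos"])); save("wrist","w24.png")
for c in("wrist","top","scene"):
    optics.capture(c)
    for n in("hasp_tab","lid_catch"):
        for r in tip(c,n): print(C.l(r["location"]).round(4))
Y=C.yaw+np.pi; plan([(C.w(-.122,0,.14),Y,-1),(C.w(-.122,0,.095),Y,-1),(C.w(-.1,0,.095),Y,-1)])
```

```text
{'time_s': 69.325, 'tool_pos': [0.412, 0.207, 0.138], 'tcp_rot': [-3.141, -0.001, -2.884], 'width': -0.004, 'grip_force': 0.0, 'force': [1.065, -0.329, 0.726], 'qpos': [0.223, 0.19, 1.874, -0.0, 1.079, -1.605]}
[-0.12378162  0.00085165  0.13790505]
wrist hasp_tab []
wrist lid_catch [([0.4379, 0.2141, 0.0543], 0.85)]
[-0.0965  0.0012  0.0543]
top hasp_tab [([0.4515, 0.2172, 0.102], 0.4)]
[-0.0825  0.0007  0.102 ]
top lid_catch [([0.4389, 0.2148, 0.0575], 0.95)]
[-0.0953  0.0016  0.0575]
scene hasp_tab [([0.4486, 0.2165, 0.1013], 0.42)]
[-0.0855  0.0008  0.1013]
scene lid_catch [([0.4403, 0.2175, 0.0566], 0.65)]
[-0.0933  0.0038  0.0566]
4 [[0.0,0.0,0.0,-0.09,-0.04,-0.09,-1],[0.0,0.0,0.0,0.0,0.0,0.9,-1],[0.0,0.0,0.0,-0.01,0.0,0.9,-1],[0.0,0.0,0.0,-0.88,0.0,-0.01,-1]]
```

>>> drive_tool(
  rows=[
    [0, 0, 0, 0, -0.04, 0.85, -1],
    [0, 0, 0, 0, 0, 0.85, -1],
    [0, 0, 0, -0.4, 0, 0, -1],
    [0, 0, 0, -0.4, 0, 0, -1],
    [0, 0, 0, -0.1, 0, 0, -1],
    [0, 0, 0, -0.1, 0, 0, -1],
    [0, 0, 0, 0, 0, 0, -1],
  ],
)

```text
time_s: 70.7
tool_pos: [0.4356, 0.2122, 0.0955]
tcp_rot: [-3.141, -0.002, -2.884]
force: [-0.2, 0.4, -0.7]
width: -0.0
grip_force: 0.0
```

>>> drive_tool(
  rows=[
    [0, 0, 0, -0.1, 0, 0, -1],
    [0, 0, 0, -0.1, 0, 0, -1],
    [0, 0, 0, -0.06, 0, 0, -1],
    [0, 0, 0, 0, 0, 0, -1],
  ],
)

```text
time_s: 71.2
tool_pos: [0.4404, 0.2135, 0.0949]
tcp_rot: [-3.141, -0.005, -2.884]
force: [-5.2, -2.0, 3.7]
width: -0.003
grip_force: 2.6
```

>>> drive_tool(
  rows=[
    [0, 0, 0, -0.06, 0, 0, -1],
    [0, 0, 0, 0, 0, 0, -1],
  ],
)

```text
time_s: 71.45
tool_pos: [0.4406, 0.2135, 0.0948]
tcp_rot: [-3.141, -0.007, -2.884]
force: [-7.7, -3.4, 6.4]
width: 0.001
grip_force: 4.4
```

>>> drive_tool(
  rows=[
    [0, 0, 0, 0.3, 0, 0, -1],
    [0, 0, 0, 0.6, 0, -0.4, -1],
    [0, 0, 0, 0.5, 0, -0.9, -1],
    [0, 0, 0, 0, 0, -0.9, -1],
    [0, 0, 0, 0, 0, -0.9, -1],
    [0, 0, 0, 0, 0, -0.9, -1],
    [0, 0, 0, 0, 0, -0.8, -1],
    [0, 0, 0, 0, 0, 0, -1],
    [0, 0, 0, 0, 0, 0, -1],
  ],
)

```text
time_s: 72.58
tool_pos: [0.4089, 0.2052, 0.2149]
tcp_rot: [-3.142, -0.002, -2.884]
force: [-0.3, -0.0, -0.8]
width: -0.004
grip_force: 0.0
```

Run:
```python
from h import *
s=st()
for c in("wrist","scene","top"):
    im=optics.capture(c)[:,:,::-1]; cv2.imwrite('pics/z_'+c+'.png',im)
    for n in("hasp_tab","lid_catch"):
        for r in tip(c,n): print(C.l(r["location"]).round(4))
    for n in("lock_pin","keeper_eye","module1"):
        for r in tip(c,n,3): print('X',X.l(r["location"]).round(4))
a=cv2.imread('pics/z_wrist.png'); b=cv2.imread('pics/z_scene.png'); 
a=cv2.resize(a[80:340,180:440],(400,400)); b1=cv2.resize(b[150:250,360:490],(390,300)); b2=cv2.resize(b[165:290,200:330],(312,300))
o=np.zeros((600,800,3),np.uint8); o[:400,:400]=a; o[:300,405:795]=b1; o[300:600,405:717]=b2; cv2.imwrite('pics/z.png',o)
```

```text
{'time_s': 72.575, 'tool_pos': [0.409, 0.205, 0.215], 'tcp_rot': [-3.142, -0.002, -2.884], 'width': -0.004, 'grip_force': 0.0, 'force': [-0.26, -0.037, -0.758], 'qpos': [0.221, 0.105, 1.768, -0.0, 1.271, -1.607]}
wrist hasp_tab [([0.4499, 0.2149, 0.0956], 0.74)]
[-0.0847 -0.0011  0.0956]
wrist lid_catch [([0.442, 0.217, 0.0558], 0.96)]
[-0.0918  0.0029  0.0558]
wrist lock_pin []
wrist keeper_eye [([0.4575, -0.1252, 0.0581], 0.57), ([0.5878, -0.1775, 0.0033], 0.5)]
X [-0.143  -0.0058  0.0581]
X [-0.0027 -0.      0.0033]
wrist module1 [([0.5495, -0.1631, 0.0145], 0.91), ([0.6021, -0.179, 0.0117], 0.76), ([0.5041, -0.1433, 0.01], 0.6)]
X [-0.0435 -0.0026  0.0145]
X [0.011  0.0044 0.0117]
X [-0.0931 -0.0032  0.01  ]
scene hasp_tab [([0.4504, 0.2138, 0.0968], 0.5)]
[-0.0845 -0.0023  0.0968]
scene lid_catch [([0.4401, 0.2162, 0.0516], 0.59)]
[-0.0938  0.0026  0.0516]
scene lock_pin [([0.4639, -0.1209, 0.0163], 0.44), ([0.6034, -0.1834, 0.01], 0.36)]
X [-0.1389  0.0008  0.0163]
X [0.0139 0.001  0.01  ]
scene keeper_eye [([0.4574, -0.1248, 0.0533], 0.79), ([0.3908, -0.3874, -0.004], 0.48)]
X
[... 182 characters left out ...]
   0.0024  0.0107]
X [-0.0942  0.0021  0.0084]
X [0.0123 0.0011 0.0114]
top hasp_tab [([0.5066, -0.1425, 0.0073], 0.56)]
[-0.1207 -0.3612  0.0073]
top lid_catch [([0.4399, 0.2135, 0.0564], 0.88)]
[-0.0947  0.0001  0.0564]
top lock_pin [([0.4634, -0.1219, 0.0112], 0.55)]
X [-0.139  -0.0004  0.0112]
top keeper_eye [([0.4601, -0.1274, 0.0546], 0.86), ([0.3933, -0.3887, 0.0006], 0.54), ([0.7211, -0.2329, 0.0544], 0.18)]
X [-0.1397 -0.0067  0.0546]
X [-0.0935 -0.2724  0.0006]
X [0.1416 0.0041 0.0544]
top module1 [([0.5541, -0.1638, 0.0115], 0.6), ([0.5097, -0.1407, 0.0094], 0.6), ([0.7521, 0.2633, -0.0013], 0.22)]
X [-0.0391 -0.0014  0.0115]
X [-0.089   0.0015  0.0094]
X [-0.0336  0.4694 -0.0013]
```

View pics/z.png

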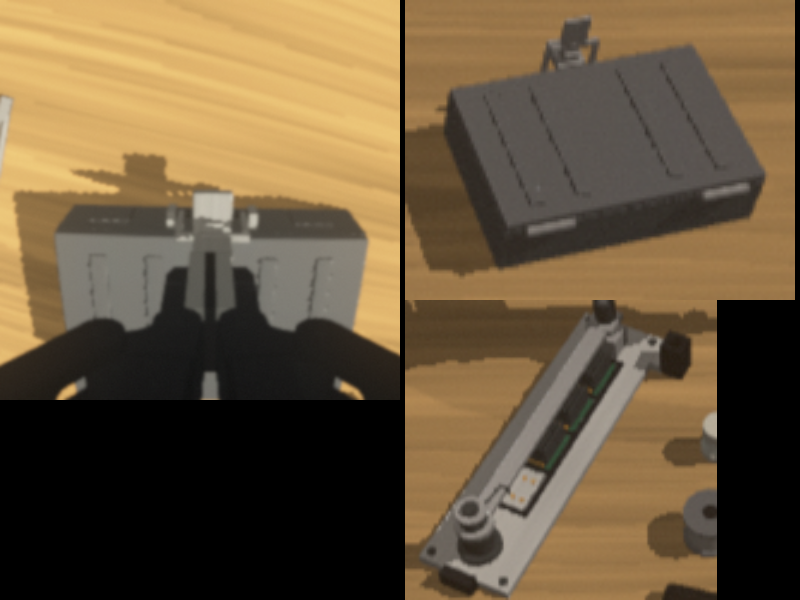

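The lid is flush, the hasp is upright over the catch at panel (575,45), the pin is home and the modules are in place. Handing in.

```bash
python3 -c "
from rig import robot
print(robot.sign_off())"
```

```text
the job is handed in; nothing more can be done
None
```

I handed the job in at about 73 s: the three modules I found are in nests, the keeper is pinned across them, and the case is shut with the hasp over its catch. The final pictures agree with this, but no verdict came back.

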